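# Ready the parking meter overhaul station

## Robot

A 6-joint arm with a two-finger parallel gripper is mounted at the origin on the work surface. World frame = base frame: x ahead of the robot, y to its left, z up, the work surface at z = 0. Lengths are in m, angles in rad, forces in N, time in s.
With the tool pointing down it reaches from about 0.3 to 0.875 m from the base axis. Payload 4.2 kg.
Tool frame: the origin (TCP) lies at the very end of the fingers, on their centre line; the grasp point (between the pads) lies 19 mm behind it; z points along the fingers, y is the line along which they close (so a half turn about z gives the same grasp; the last joint's range is limited). The gripper opens to 85 mm and grips with 20 to 120 N. Pads are 22 mm wide; open, the fingers measure 114 mm over their backs; the gripper's body (76 mm by 85 mm) begins 54 mm behind the grasp point. The pads swing forward as they close: fully open they stand 13 mm farther back than shut.
Start: joints at [-1.319, 0.32, 1.565, -0, 1.257, -0.02], TCP at [0.154, -0.554, 0.231] pointing down, gripper open.
Joint ranges: [-3.11, 3.11], [-0.84, 2.01], [0.21, 2.61], [-1.34, 4.49], [0.05, 2.63], [-2.56, 2.56]. Speed limits (rad/s): [2.57, 2.57, 3.14, 3.14, 3.14, 3.14].

## Interface

Orientations are given as a unit quaternion [w, x, y, z].
In Python, from bench import get_state, grab_frame, hand_in, boxes_of, regions_of, tip_of gives the robot as it stands.
- The arm moves only by the tool carry_out, never from a script. Its argument "series" is a list of rows, each a list of 7 numbers: the shift along the tool's x, y, z in cm, then the turn, a rotation vector about the tool's x, y, z in rad, then the finger opening in cm, from 0 to 8.54. In form: [[x, y, z, rx, ry, rz, gripper], ...]. A call has exactly 8 rows; each row is the pose to reach, as a shift and turn from the pose commanded when the call began, along the tool's axes at that moment; what a row does not reach only later rows make up. A row lasts 1/8 s, in which the tool goes at most 62.5 mm and 10.7 degrees, less where a joint would pass 70% of its speed; a pose out of reach is approached as far as the arm can. A call with a gripper value outside its range is refused whole. The fingers move at their own pace and stop on an object; "force" is the grip in N (left out, the last holds). Time passes only in rows, so rows that repeat a pose let the fingers close, or fill a call up. It gives the time, the measured TCP pose, the force, the opening and the grip force at its end, in the units of the state.
- get_state(): the state, without advancing time (a new reading comes with each control period).
- grab_frame(name): name is "scene" or "side" or "wrist"; returns a dict with "image" (420x560x3 uint8, blue, green, red), "z_map" (420x560 float32, m along the optical axis (not along the pixel's ray), 0 where there is no reading), "fx", "fy", "cx", "cy" (pixels), "distortion" ([k1, k2, p1, p2, k3] as OpenCV has them; the pictures are not rectified), "eye" and "attitude" of the camera in the world; the wrist camera has in their place "tool_from_camera" (4x4, takes a point from camera to tool coordinates, whose origin is the TCP and whose axes are the flange's). Camera axes: x right, y down, z forward; pixel columns grow to the right and rows downward; lengths in m; the calibration is good to about 2 mm. A picture is of the moment at which its call begins: read the wrist's pose just before it.
- hand_in(): hands the job in; it is judged then, once.
Trained networks look in a picture, given as the dict that the camera call returned (one of the last four; its "shot" number tells which), for a name from the list of things; names that differ only in an ending like _2 or _b are one class to them, and where a whole thing is asked for, a point or a joint stands for the part that bears it (a point fixed in the world has none). Each returns a list of dicts, best first, with "conf" (0 to 1); they miss things now and then, are a little off and sometimes report something else, mostly with a low value. They report only what shows in the picture. A call takes as long as a camera call.
- boxes_of(query, picture): "at" ([column, row] in pixels, amid what is visible of it).
- regions_of(query, picture): "pixels" (420x560 bool, what is visible of it) and "at" ([column, row] in pixels, amid what is visible of it).
- tip_of(query, picture): "at" ([column, row] in pixels: a listed point, or the origin of a listed thing).
The state is a dict: "clock": time; "q": joint angles; "qvel": joint speeds; "tau": joint torques, N m; "ee_pos": TCP position; "ee_rot": TCP orientation; "wrist_force": force on the tool from outside, world axes, zero at the start; "wrist_torque": the same for the moment, N m; "gripper_width": finger opening in m; "finger_force": force on a finger pad.
Only numpy, scipy, OpenCV 4.12 (cv2) and the standard library are available. Lean on these libraries where they do the work, as an engineer would, in place of code of your own. Each camera call takes 0.05 s, during which the arm holds its last target. There are 200 camera calls.

## Task

Clear the coin box off the seating fixture by hanging it by its handle, near the middle of the bar, on the hook of the stand; then seat every brass faceplate that lies on the bench flat and fully home in its own pocket of the fixture. Last of all, turn the timer gear on its axle until its brass stud, which starts hidden down in the guard, points straight up, and leave it there. Do not disturb the dome, flag, bushing, oil bottle or spare gear.

Things in the scene. Friction and masses are not known exactly. Their poses are not given: they have to be found in the camera images.
- coin_box: open sheet-steel coin box 70 (x) by 96 (y) by 50 high, about 180 g, standing on the fixture. Rigid handle in its y-z plane: uprights at y = +-47.5 and a level round bar (8 thick, along y), centre line 125 above the underside; opening between rim and bar 71 high, 87 wide. Origin: centre of the underside
- box_bar (a point): middle of the handle's level bar, on its centre line; axes as the coin box's
- hook: fixed hook stand: round base 110 across, 10 high; central post 12 thick, 210 high; one hook of 8 mm rod in the stand's x-z plane leaves the post towards its -x, dips gently to the seat 70 mm from the post, then rises at 37 degrees to the tip 110 mm from the post. Origin: centre of the base's underside. Yaw varies
- hook_seat (a point): where the centre line of the handle bar rests when hung: lowest point of the hook, 70 mm from the post towards -x, 198 mm above the bench (the rod's centre line is 8 mm lower); axes as the stand's
- hook_tip (a point): top of the upturned tip of the hook, 110 mm from the post towards -x, 224 mm above the bench; the handle must pass over it
- fixture: fixed aluminium fixture, 94 (x) by 230 (y) by 12 high, x from -40 to +54; three T-shaped pockets 6 deep, 78 apart along y: each a rectangle 54 by 48 (y) with a notch 24 wide running on 14 to +x, so 2 mm play all round a faceplate, whose tongue must point to the fixture's +x. Origin: at bench level under the middle pocket's rectangle centre. Yaw varies
- pocket0 (a point): centre of the floor of the first (-y) pocket (that pocket's rectangle part), 6 mm below the fixture's top face; a seated faceplate's origin lies here; axes as the fixture's
- pocket1 (a point): centre of the floor of the middle pocket (that pocket's rectangle part), 6 mm below the fixture's top face; a seated faceplate's origin lies here; axes as the fixture's
- pocket2 (a point): centre of the floor of the last (+y) pocket (that pocket's rectangle part), 6 mm below the fixture's top face; a seated faceplate's origin lies here; axes as the fixture's
- plate0: brass coin-slot faceplate, one of 2 or 3 alike (None: absent), flat on the bench, any yaw. T-shaped base 6 mm thick: rectangle 50 (x) by 44 (y) plus a tongue 20 wide running on 14 beyond its +x end. In the rectangle's middle a coin-slot boss 32 long (x), 16 wide (y), from 6 to 24 above the underside, slot along x; grip it across y. Origin: centre of the rectangle's underside; z up. 120 g
- plate1: brass coin-slot faceplate, one of 2 or 3 alike (None: absent), flat on the bench, any yaw. T-shaped base 6 mm thick: rectangle 50 (x) by 44 (y) plus a tongue 20 wide running on 14 beyond its +x end. In the rectangle's middle a coin-slot boss 32 long (x), 16 wide (y), from 6 to 24 above the underside, slot along x; grip it across y. Origin: centre of the rectangle's underside; z up. 120 g
- plate2: brass coin-slot faceplate, one of 2 or 3 alike (None: absent), flat on the bench, any yaw. T-shaped base 6 mm thick: rectangle 50 (x) by 44 (y) plus a tongue 20 wide running on 14 beyond its +x end. In the rectangle's middle a coin-slot boss 32 long (x), 16 wide (y), from 6 to 24 above the underside, slot along x; grip it across y. Origin: centre of the rectangle's underside; z up. 120 g
- gear_stand: fixed grey stand of the timer gear: base 80 (x) by 200 (y); guards 24 mm before and behind the gear's middle plane and at its ends, 94 high, hide its lower half; bearing posts 26 wide (y), 120 high, outer faces at x = +-32. The axle runs along the stand's x. Origin: centre of the base's underside. Yaw varies
- gear_axle (a point): centre of the gear on its axle, 105 mm above the bench; x axis along the axle
- gear (a joint): angle of the timer gear about its level axle (stand's +x), rad: 0 or any whole turns has the stud straight up; growing values carry the gear's top towards the stand's -y. No end stops; friction (0.08 N m) holds it where it is left. Starts with the stud in the lower half
- gear_stud (a point): outer end of the brass index stud: a radial pin 10 thick reaching 88 mm from the axle centre in place of one tooth, on an iron gear 14 thick (along the axle), 66 in radius, with teeth 12 thick out to 74; the rim can be pinched across its thickness at the top, above the guards. The point's z points out along the stud
- dome: bystander: dull chrome meter dome, 124 mm diameter, 80 high; origin centre of underside
- flag: bystander: pointer flag lying flat, steel arm 60 by 8 and a green enamel blade 34 by 28 on its +x end, 6 thick; origin under the middle of the arm
- bushing: bystander: brass bushing, 32 mm diameter, 24 high; origin centre of underside
- oil_can: bystander: grey oil bottle, 52 mm diameter, 130 high; origin centre of underside
- spare_gear: bystander: spare gear lying flat, 80 mm diameter, 18 high at the hub; origin centre of underside

How it is judged:
By the outcome, as a careful person would: the job done as asked, in the order asked, and still so for the second after the job is handed in, with the robot touching nothing.
Of plate0, plate1, plate2 only 2 to 3 are there at a start; the rules pass over those that are not, and their reading is None.
At some moment in a run one of plate0, plate1, plate2 may be knocked a few centimetres aside while the robot is not near it.
It also fails if it takes over 210 s, if anything falls off the work surface, if the arm or the gripper's body presses on something with over 40 N, if the wrist force passes 120 N, or if a joint passes its speed limit or range.

## Working session

There is one attempt and no reset: what is moved stays moved. The work goes in short steps, Python scripts to look and compute and a tool call to move; the robot and the scene stay as the last step left them, time stands still between calls to the robot, and variables do not carry over. Pictures are saved under pics/ and viewed, at most 14 in all, crops included, and the job is handed in when it is done.

Besides the shell and the picture viewer there is one more tool, called after "Request:" by a JSON object that holds its "fn" and its "kwargs". carry_out: Moves the arm, as the interface text tells. Its arguments: {"type":"object","properties":{"series":{"type":"array","items":{"type":"array","items":{"type":"number"}}},"force":{"type":"number"}},"required":["series"]}

```bash
ls; mkdir -p pics
python3 - <<'E'
from bench import *
import cv2,numpy as np,pickle
print(get_state())
for n in ("scene","side"):
    f=grab_frame(n); cv2.imwrite(f"pics/{n}0.png",f["image"]); pickle.dump(f,open(f"/tmp/{n}.pkl","wb"))
    print({k:v for k,v in f.items() if k not in("image","z_map")})
E
```

```text
pics
{'clock': 0.0, 'q': array([-1.31899956e+00,  3.20291494e-01,  1.56568776e+00, -3.83557877e-06,
        1.25737991e+00, -1.99780130e-02]), 'qvel': array([ 0.00046187, -0.00098176, -0.0002144 ,  0.00071742, -0.00048473,
       -0.00090562]), 'tau': array([ 3.85200565e-04, -4.15526712e+01, -2.34160602e+01,  1.16087544e-04,
        8.29850935e-03, -6.52567152e-06]), 'ee_pos': array([ 0.15424698, -0.55343056,  0.23047909]), 'ee_rot': array([-8.77119245e-04,  9.90781040e-01,  1.35470110e-01, -1.03960265e-04]), 'wrist_force': array([ 0.21161225,  0.72696923, -0.45688768]), 'wrist_torque': array([ 0.05304931,  0.04554344, -0.02428932]), 'finger_force': 0.0, 'gripper_width': 0.08502169702857505}
{'fx': 408.25511036491156, 'fy': 408.25511036491156, 'cx': 276.96185330482103, 'cy': 214.9283227582167, 'distortion': array([0.02781057, 0.        , 0.        , 0.        , 0.        ]), 'eye': array([ 1.11092188, -0.08192723,  1.05965566]), 'attitude': array([-0.20666076,  0.74381079,  0.61181205, -0.1724032 ]), 'shot': 1}
{'fx': 524.6495683813985, 'fy': 524.6495683813985, 'cx': 278.05157745930626, 'cy': 202.12042345332196, 'distortion': array([-0.0912027,  0.       ,  0.       ,  0.       ,  0.       ]), 'eye': array([0.19037257, 0.792457  , 1.07215952]), 'attitude': array([ 0.08785541, -0.19825282,  0.90891052, -0.35617259]), 'shot': 2}
```

View pics/scene0.png

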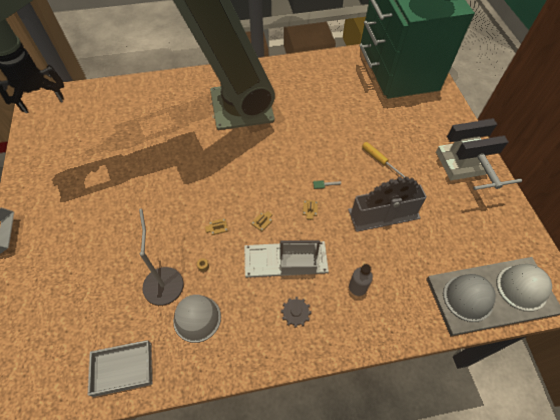

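View pics/side0.png

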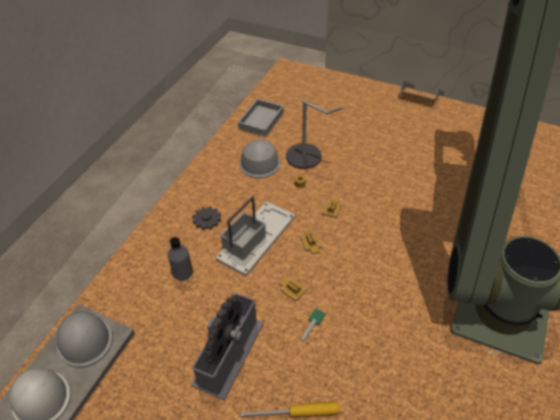

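The scene view shows three plates at about (217,228), (262,221) and (310,209). The box is on the fixture at (300,258), the hook stand at (160,285) with its hook pointing up-image, and the gear stand at (388,203). The side view agrees with this.

```bash
cat > h.py <<'E'
from bench import *
import cv2,numpy as np,pickle
from scipy.spatial.transform import Rotation as R
def Rq(q): return R.from_quat(np.roll(q,-1))
def pose(f,st=None):
    if "eye" in f: return Rq(f["attitude"]).as_matrix(),np.array(f["eye"])
    T=np.array(f["tool_from_camera"]); Rt=Rq(st["ee_rot"]).as_matrix()
    return Rt@T[:3,:3], Rt@T[:3,3]+st["ee_pos"]
def ray(f,uv):
    K=np.array([[f["fx"],0,f["cx"]],[0,f["fy"],f["cy"]],[0,0,1.]])
    p=cv2.undistortPoints(np.array(uv,float).reshape(-1,1,2),K,np.array(f["distortion"]))[:,0]
    return np.c_[p,np.ones(len(p))]
def onz(f,uv,z,st=None):
    M,e=pose(f,st); d=ray(f,uv)@M.T
    return e+d*((z-e[2])/d[:,2])[:,None]
def cloud(f,mask,st=None):
    r,c=np.nonzero(mask&(f["z_map"]>0)); M,e=pose(f,st)
    return (ray(f,np.c_[c,r])*f["z_map"][r,c][:,None])@M.T+e
def tri(fs,uvs,sts=(None,)*4):
    A=np.zeros((3,3));b=np.zeros(3)
    L=[]
    for f,uv,s in zip(fs,uvs,sts):
        M,e=pose(f,s); d=(ray(f,[uv])@M.T)[0]; d/=np.linalg.norm(d); P=np.eye(3)-np.outer(d,d); A+=P;b+=P@e;L.append((P,e))
    x=np.linalg.solve(A,b); return x,[np.linalg.norm(P@(x-e))*1000 for P,e in L]
E
cat > m1.py <<'E'
from h import *
np.set_printoptions(precision=4,suppress=True)
F=[grab_frame("scene"),grab_frame("side")]
for n in "box_bar coin_box hook hook_seat hook_tip fixture pocket0 pocket1 pocket2 gear_stand gear_axle gear_stud dome flag bushing oil_can spare_gear".split():
    t=[tip_of(n,f) for f in F]
    if all(t):
        x,e=tri(F,[a[0]["at"] for a in t]); print(n,x,np.round(e,1),[round(a[0]["conf"],2) for a in t])
    else: print(n,[[(x["at"],x["conf"]) for x in a[:1]] for a in t])
for f in F:
    for r in regions_of("plate0",f)[:5]:
        P=cloud(f,r["pixels"]); print("plate",r["conf"],np.round(r["at"]),r["pixels"].sum(),np.median(P,0),onz(f,[r["at"]],.008)[0])
    for t in tip_of("plate0",f)[:5]: print(" tip",t["conf"],np.round(t["at"]),onz(f,[t["at"]],.0)[0])
E
python3 m1.py
```

```text
box_bar [0.5938 0.0179 0.1631] [76.9 76.9] [0.73, 0.74]
coin_box [ 0.6671 -0.1981 -0.1393] [157.4 157.4] [0.46, 0.78]
hook [ 0.639  -0.3052  0.0013] [0.8 0.8] [0.81, 0.66]
hook_seat [ 0.6012 -0.1336  0.0275] [231.4 231.4] [0.72, 0.5]
hook_tip [ 0.5292 -0.3122  0.2165] [2.6 2.6] [0.95, 0.74]
fixture [ 0.62    0.0305 -0.0031] [2.9 2.9] [0.62, 0.79]
pocket0 [ 0.624  -0.0193 -0.0379] [33.2 33.2] [0.92, 0.86]
pocket1 [ 0.624  -0.0193 -0.0379] [33.2 33.2] [0.92, 0.86]
pocket2 [ 0.624  -0.0193 -0.0379] [33.2 33.2] [0.92, 0.86]
gear_stand [ 0.5389  0.352  -0.0022] [4.5 4.5] [0.59, 0.9]
gear_axle [0.5366 0.3551 0.1076] [0.7 0.7] [0.58, 0.93]
gear_stud [0.5392 0.2966 0.0393] [2.5 2.5] [0.63, 0.81]
dome [ 0.7453 -0.2168  0.0109] [0.1 0.1] [0.83, 0.7]
flag [0.3967 0.227  0.0097] [2. 2.] [0.58, 0.81]
bushing [ 0.6051 -0.1921  0.0151] [0.9 0.9] [0.58, 0.55]
oil_can [ 0.7458  0.2163 -0.0028] [0.9 0.9] [0.6, 0.63]
spare_gear [0.7518 0.1451 0.1194] [45.7 45.7] [0.46, 0.71]
plate 0.63 [196. 316.] 1786 [ 0.7708 -0.2231  0.0602] [ 0.747  -0.2303  0.008 ]
plate 0.6 [311. 209.] 232 [0.4862 0.1361 0.009 ] [0.4847 0.1407 0.008 ]
plate 0.53 [266. 263.] 1505 [ 0.6301 -0.0216  0.0125] [ 0.6322 -0.0247  0.008 ]
plate 0.52 [263. 222.] 259 [ 0.4978 -0.0127  0.0089] [ 0.4993 -0.0083  0.008 ]
plate 0.5 [216. 228.] 264 [ 0.4929 -0.1448  0.009 ] [ 0.4923 -0.1482  0.008 ]
 tip 0.68 [216. 227.] [ 0.4866 -0.148   0.    ]
 tip 0.59 [310. 211.] [0.486  0.1375 0.    ]
plate 0.81 [308. 244.] 270 [ 0.4874 -0.004   0.005 ] [0.495  0.0031 0.008 ]
plate 0.62 [296. 286.] 379 [0.4749 0.1456 0.0066] [0.4702 0.1342 0.008 ]
plate 0.54 [335. 209.] 241 [ 0.4829 -0.1347  0.005 ] [ 0.4756 -0.14    0.008 ]
 tip 0.73 [294. 291.] [0.4711 0.1446 0.    ]
 tip 0.7 [310. 245.] [ 0.4926 -0.0031  0.    ]
 tip 0.57 [332. 208.] [ 0.4875 -0.1484  0.    ]
 tip 0.32 [237. 325.] [0.5531 0.2847 0.    ]
```

```bash
cat > m2.py <<'E'
from h import *
np.set_printoptions(precision=4,suppress=True)
for n in ("scene","side"):
    f=grab_frame(n); print(n)
    full=cloud(f,np.ones((420,560),bool))
    # bar of box
    s=full[(abs(full[:,0]-.63)<.12)&(abs(full[:,1]-.05)<.14)]
    b=s[(s[:,2]>.125)&(s[:,2]<.155)]; print("bar",len(b),b.min(0),b.max(0),np.median(b,0), np.polyfit(b[:,1],b[:,0],1))
    t=s[(s[:,2]>.055)&(s[:,2]<.066)]; print("rim",len(t),cv2.minAreaRect(t[:,:2].astype(np.float32)))
    t=s[(s[:,2]>.0095)&(s[:,2]<.0145)&(abs(s[:,0]-.63)<.065)]; print("fix",len(t),cv2.minAreaRect(t[:,:2].astype(np.float32)))
    g=full[(abs(full[:,0]-.6)<.15)&(abs(full[:,1]+.31)<.06)]
    g=g[g[:,2]>.17]; print("hook",len(g),g.min(0),g.max(0)); 
    for lo in np.arange(.50,.66,.02):
        k=g[abs(g[:,0]-lo)<.01]; 
        if len(k): print("  ",len(k),k.mean(0))
    a=full[(abs(full[:,0]-.54)<.1)&(abs(full[:,1]-.355)<.13)]
    for z in (.094,.12):
        t=a[abs(a[:,2]-z)<.003]; print("gs",z,len(t),cv2.minAreaRect(t[:,:2].astype(np.float32)))
    t=a[a[:,2]>.125]; print("gear",len(t),t.max(0),np.median(t,0),np.polyfit(t[:,1],t[:,0],1))
E
python3 m2.py
```

```text
scene
bar 138 [0.6393 0.0116 0.1262] [0.6639 0.1119 0.1476] [0.6506 0.0613 0.1417] [0.1939 0.6391]
rim 190 ((0.6699841618537903, 0.1084429919719696), (0.20051784813404083, 0.08719775825738907), 66.88337707519531)
fix 722 ((0.6353675127029419, 0.031142376363277435), (0.23184913396835327, 0.10725414007902145), 81.87278747558594)
hook 215 [ 0.5303 -0.3158  0.1703] [ 0.6518 -0.3038  0.2282]
   37 [ 0.5411 -0.3075  0.2188]
   33 [ 0.5605 -0.3084  0.2035]
   27 [ 0.5798 -0.3088  0.1963]
   22 [ 0.5993 -0.3096  0.1992]
   26 [ 0.6202 -0.3105  0.2017]
   61 [ 0.6445 -0.3102  0.1972]
   9 [ 0.6506 -0.311   0.1918]
gs 0.094 195 ((0.5417177677154541, 0.3542417883872986), (0.0595109760761261, 0.19644354283809662), 1.2390543222427368)
gs 0.12 103 ((0.5577902793884277, 0.3529301881790161), (0.14543481171131134, 0.03688352182507515), 89.42060089111328)
gear 569 [0.5575 0.4236 0.1833] [0.5446 0.3487 0.1533] [-0.0143  0.5482]
side
bar 143 [0.635  0.0166 0.1257] [0.661  0.1179 0.1445] [0.6476 0.0683 0.1373] [0.1815 0.6352]
rim 211 ((0.6477180123329163, 0.06686321645975113), (0.10200615972280502, 0.07275310903787613), 80.00267791748047)
fix 798 ((0.6281207203865051, 0.03333086520433426), (0.23013076186180115, 0.09727222472429276), 81.49730682373047)
hook 168 [ 0.53   -0.3151  0.1701] [ 0.6492 -0.2971  0.2239]
   1 [ 0.53   -0.3012  0.2217]
   24 [ 0.5405 -0.3043  0.2156]
   20 [ 0.5604 -0.3056  0.1999]
   21 [ 0.5795 -0.306   0.192 ]
   22 [ 0.6    -0.3065  0.1952]
   21 [ 0.6204 -0.3078  0.1985]
   59 [ 0.6418 -0.3063  0.192 ]
gs 0.094 259 ((0.532722532749176, 0.3544330596923828), (0.06144776567816734, 0.19900277256965637), 0.4932853579521179)
gs 0.12 176 ((0.5378742814064026, 0.3567008078098297), (0.06614362448453903, 0.132600337266922), 24.306182861328125)
gear 795 [0.5467 0.427  0.1814] [0.5329 0.3635 0.1557] [-0.0062  0.5369]
```

```bash
cat > go.py <<'E'
from h import *
import sys
def go(x,y,z,th,s=None):
    s=s or get_state(); R0=Rq(s["ee_rot"]); Rt=R.from_euler("z",th)*R.from_euler("x",np.pi)
    d=R0.inv().apply(np.array([x,y,z])-s["ee_pos"])*100; rv=(R0.inv()*Rt).as_rotvec()
    th0=np.arctan2(*R0.as_matrix()[[1,0],0])
    print("shift",np.round(d,2),"rot",np.round(rv,3),"| now",np.round(s["ee_pos"],4),"yaw",round(th0,3),"t",round(s["clock"],2),"w",round(s["gripper_width"],4),"F",np.round(s["wrist_force"],1))
if __name__=="__main__":go(*map(float,sys.argv[1:]))
E
python3 go.py .64 .06 .32 1.386
```

```text
shift [ 63.26 -46.1   -8.87] rot [ 0.     0.    -1.114] | now [ 0.1544 -0.5539  0.2314] yaw 0.272 t 2.2 w 0.0853 F [-0.5  0.3 -0.4]
```

Request:
{"fn": "carry_out", "kwargs": {"series": [[2,0,-9,0,0,0,8.5],[8,-6,-9,0,0,0,8.5],[14,-10,-9,0,0,-0.18,8.5],[20,-14,-9,0,0,-0.36,8.5],[26,-18.5,-9,0,0,-0.54,8.5],[31,-22.5,-9,0,0,-0.7,8.5],[36,-26,-9,0,0,-0.85,8.5],[41,-30,-9,0,0,-1.0,8.5]]}}

```text
clock: 3.2
ee_pos: [0.4317, -0.2037, 0.3215]
ee_rot: [0.001, 0.803, 0.596, 0.0]
wrist_force: [0.9, -1.1, 0.1]
gripper_width: 0.0852
finger_force: 0.0
```

```bash
python3 go.py .64 .06 .32 1.386
```

```text
shift [31.28 12.29  0.15] rot [ 0.001  0.    -0.109] | now [ 0.4317 -0.2037  0.3215] yaw 1.277 t 3.2 w 0.0852 F [ 0.9 -1.1  0.1]
```

Request:
{"fn": "carry_out", "kwargs": {"series": [[5,2,0,0,0,-0.05,8.5],[10.5,4,0,0,0,-0.11,8.5],[16,6,0,0,0,-0.11,8.5],[21,8,0,0,0,-0.11,8.5],[26,10,0,0,0,-0.11,8.5],[31,12.2,0,0,0,-0.11,8.5],[31,12.2,0,0,0,-0.11,8.5],[31,12.2,0,0,0,-0.11,8.5]]}}

```text
clock: 4.2
ee_pos: [0.6382, 0.0546, 0.3208]
ee_rot: [-0.0, 0.771, 0.637, -0.001]
wrist_force: [-0.7, -0.6, 0.3]
gripper_width: 0.085
finger_force: 0.0
```

```bash
cat > m3.py <<'E'
from h import *
np.set_printoptions(precision=4,suppress=True)
s=get_state(); f=grab_frame("wrist"); cv2.imwrite("pics/w1.png",f["image"]); print(s["ee_pos"],f["tool_from_camera"])
full=cloud(f,np.ones((420,560),bool),s)
b=full[(full[:,2]>.125)&(full[:,2]<.155)]; print("bar",len(b),b.min(0),b.max(0),np.median(b,0), np.polyfit(b[:,1],b[:,0],1))
c=full[(full[:,2]>.056)&(full[:,2]<.068)]; print("rim",len(c),cv2.minAreaRect(c[:,:2].astype(np.float32)))
t=full[(full[:,2]>.0095)&(full[:,2]<.0145)]; print("fix",len(t),cv2.minAreaRect(t[:,:2].astype(np.float32)))
for n in ("box_bar","pocket0","pocket1","pocket2","fixture"):
    print(n,[(x["conf"],x["at"],onz(f,[x["at"]],dict(box_bar=.137,fixture=0).get(n,.006),s)[0]) for x in tip_of(n,f)[:3]])
E
python3 m3.py
```

```text
[0.6382 0.0546 0.3208] [[-0.0008 -0.9645 -0.264   0.0664]
 [ 1.     -0.0008 -0.0002  0.0013]
 [-0.0001 -0.264   0.9645 -0.1428]
 [ 0.      0.      0.      1.    ]]
bar 1232 [0.639  0.0132 0.125 ] [0.7624 0.2139 0.1431] [0.6577 0.0965 0.1391] [0.6493 0.6122]
rim 1545 ((0.7061576843261719, 0.04550394415855408), (0.2006007432937622, 0.5706740021705627), 20.54518699645996)
fix 6203 ((0.6579434871673584, -0.08897989988327026), (0.3669964373111725, 0.8033266067504883), 8.686684608459473)
box_bar [(0.96, [285.2, 175.2], array([0.6515, 0.0642, 0.137 ])), (0.65, [379.4, 167.0], array([0.7493, 0.0542, 0.137 ])), (0.53, [286.3, 317.8], array([ 0.6218, -0.1048,  0.137 ]))]
pocket0 [(0.92, [267.6, 184.0], array([0.6232, 0.0339, 0.006 ])), (0.8, [265.2, 131.0], array([0.6348, 0.1093, 0.006 ])), (0.77, [271.3, 233.5], array([ 0.6137, -0.0434,  0.006 ]))]
pocket1 [(0.92, [267.6, 184.0], array([0.6232, 0.0339, 0.006 ])), (0.8, [265.2, 131.0], array([0.6348, 0.1093, 0.006 ])), (0.77, [271.3, 233.5], array([ 0.6137, -0.0434,  0.006 ]))]
pocket2 [(0.92, [267.6, 184.0], array([0.6232, 0.0339, 0.006 ])), (0.8, [265.2, 131.0], array([0.6348, 0.1093, 0.006 ])), (0.77, [271.3, 233.5], array([ 0.6137, -0.0434,  0.006 ]))]
fixture [(0.62, [270.5, 182.6], array([0.6275, 0.034 , 0.    ]))]
```

View pics/w1.png

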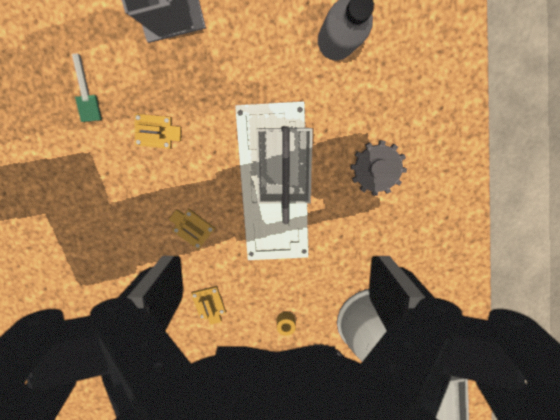

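The wrist view shows the pockets at columns of about 268 (rows 131, 184, 233), with notches to the right, so fixture +x is world +x. The bar is vertical at (286,175). I'll grip it 25 mm off its middle, on the +y side.

```bash
python3 go.py .6546 .0889 .122 1.386
```

```text
shift [ 3.74  0.94 19.98] rot [ 0.001 -0.    -0.005] | now [0.6382 0.0539 0.3218] yaw 1.381 t 4.5 w 0.085 F [-0.4  0.5  0.2]
```

Request:
{"fn": "carry_out", "kwargs": {"series": [[3.7,0.95,3,0,0,0,5],[3.7,0.95,7,0,0,0,5],[3.7,0.95,12,0,0,0,5],[3.7,0.95,16,0,0,0,5],[3.7,0.95,18.5,0,0,0,5],[3.7,0.95,20,0,0,0,5],[3.7,0.95,20,0,0,0,5],[3.7,0.95,20,0,0,0,0.5]], "force": 90}}

```text
clock: 5.5
ee_pos: [0.6557, 0.0894, 0.1227]
ee_rot: [0.001, 0.771, 0.637, 0.001]
wrist_force: [-0.7, 0.4, -0.4]
gripper_width: 0.0329
finger_force: 0.0
```

Request:
{"fn": "carry_out", "kwargs": {"series": [[0,0,0,0,0,0,0.5],[0,0,0,0,0,0,0.5],[0,0,0,0,0,0,0.5],[0,0,0,0,0,0,0.5],[0,0,0,0,0,0,0.5],[0,0,-0.5,0,0,0,0.5],[0,0,-1.5,0,0,0,0.5],[0,0,-3,0,0,0,0.5]], "force": 90}}

```text
clock: 6.5
ee_pos: [0.6546, 0.0894, 0.1513]
ee_rot: [-0.0, 0.771, 0.637, -0.001]
wrist_force: [-0.5, 0.0, -2.7]
gripper_width: 0.0059
finger_force: 46.6
```

```bash
python3 go.py .455 -.28 .25 1.54
```

```text
shift [-40.03 -12.67  -9.83] rot [-0.001  0.    -0.158] | now [0.6546 0.0894 0.1513] yaw 1.382 t 6.5 w 0.0059 F [-0.5  0.  -2.7]
```

Request:
{"fn": "carry_out", "kwargs": {"series": [[0,0,-3,0,0,0,0.5],[-2,-2,-6.5,0,0,0,0.5],[-4,-6,-9,0,0,0,0.5],[-6.5,-11,-9.8,0,0,-0.03,0.5],[-10,-15,-9.8,0,0,-0.06,0.5],[-14,-17,-9.8,0,0,-0.1,0.5],[-18.5,-16.7,-9.8,0,0,-0.13,0.5],[-22.5,-16,-9.8,0,0,-0.158,0.5]]}}

```text
clock: 7.5
ee_pos: [0.4549, -0.1027, 0.2507]
ee_rot: [0.001, 0.718, 0.696, 0.001]
wrist_force: [1.0, -0.3, -2.5]
gripper_width: 0.0058
finger_force: 46.7
```

```bash
python3 go.py .46 -.2815 .230 1.541
```

```text
shift [-17.85   1.04   2.08] rot [ 0.002  0.001 -0.   ] | now [ 0.4549 -0.1027  0.2507] yaw 1.541 t 7.5 w 0.0058 F [ 1.  -0.3 -2.5]
```

Request:
{"fn": "carry_out", "kwargs": {"series": [[-3,0,0,0,0,0,0.5],[-7,0,1,0,0,0,0.5],[-11,0.5,2.1,0,0,0,0.5],[-14,0.7,2.1,0,0,0,0.5],[-16.5,0.9,2.1,0,0,0,0.5],[-17.8,1,2.1,0,0,0,0.5],[-17.8,1,2.1,0,0,0,0.5],[-17.8,1,2.1,0,0,0,0.5]]}}

```text
clock: 8.5
ee_pos: [0.4598, -0.2789, 0.2284]
ee_rot: [-0.0, 0.718, 0.696, 0.0]
wrist_force: [0.4, -0.7, -1.4]
gripper_width: 0.0059
finger_force: 46.7
```

```bash
cat > m4.py <<'E'
from h import *
np.set_printoptions(precision=4,suppress=True)
F=[grab_frame("scene"),grab_frame("side")]
s=get_state(); print(s["ee_pos"])
for i,f in enumerate(F):
    cv2.imwrite(f"pics/hk{i}_{f['shot']}.png",f["image"])
    g=cloud(f,np.ones((420,560),bool)); k=regions_of("coin_box",f)
    if k:
        c=cloud(f,k[0]["pixels"]); print("box",k[0]["conf"],np.percentile(c,[2,50,98],axis=0).round(3).tolist())
        b=c[(c[:,2]>s["ee_pos"][2]+.0)]; print("bar",len(b),np.percentile(b,[2,50,98],axis=0).round(3).tolist())
    g=g[(abs(g[:,0]-.6)<.09)&(abs(g[:,1]+.31)<.02)&(g[:,2]>.17)&(g[:,2]<.23)]; g=g[g[:,0]>.52]
    print("hook",len(g),g.min(0),np.polyfit(g[:,0],g[:,1],1))
for n in ("box_bar","hook_tip","hook_seat","coin_box"):
    t=[tip_of(n,f) for f in F]
    if all(t): print(n,*tri(F,[a[0]["at"] for a in t]),[a[0]["conf"] for a in t])
print([pp["at"] for pp in boxes_of("coin_box",F[1])[:1]])
im=F[1]["image"][60:260,180:400]; cv2.imwrite("pics/crop1.png",cv2.resize(im,None,fx=3,fy=3))
E
python3 m4.py
```

```text
[ 0.4599 -0.2788  0.2284]
box 0.9 [[0.422, -0.352, 0.119], [0.454, -0.308, 0.145], [0.494, -0.256, 0.247]]
bar 88 [[0.455, -0.354, 0.229], [0.461, -0.329, 0.246], [0.465, -0.255, 0.249]]
hook 217 [ 0.5306 -0.316   0.1701] [-0.0275 -0.2929]
box 0.67 [[0.422, -0.353, 0.115], [0.458, -0.294, 0.145], [0.493, -0.251, 0.23]]
bar 25 [[0.455, -0.266, 0.229], [0.46, -0.256, 0.238], [0.466, -0.249, 0.248]]
hook 167 [ 0.5305 -0.3142  0.1702] [-0.0161 -0.2964]
box_bar [ 0.4592 -0.3064  0.2416] [np.float64(4.87174859097824), np.float64(4.8717485909785)] [0.62, 0.79]
hook_tip [ 0.5289 -0.3065  0.2262] [np.float64(6.84495911817539), np.float64(6.844959118175408)] [0.63, 0.61]
hook_seat [ 0.5545 -0.3253  0.1984] [np.float64(21.244434977427545), np.float64(21.244434977427638)] [0.79, 0.74]
coin_box [ 0.4589 -0.3053  0.1185] [np.float64(7.276150034115292), np.float64(7.276150034115208)] [0.86, 0.69]
[[366.1, 138.9]]
```

View pics/crop1.png

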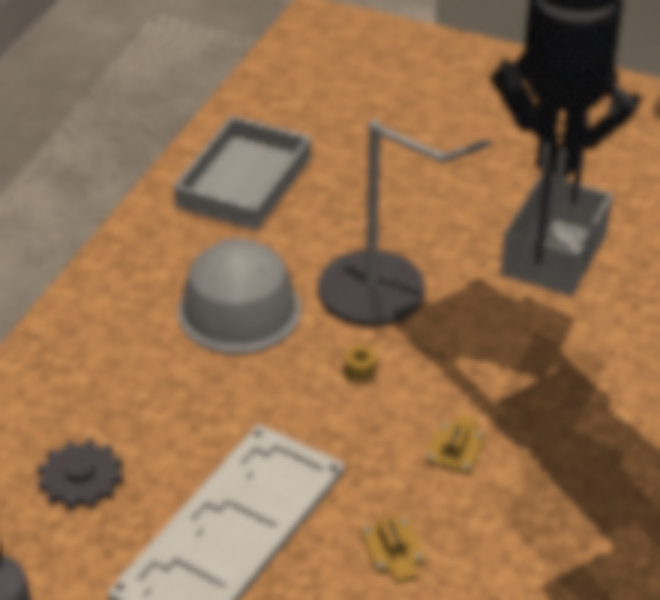

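Request:
{"fn": "carry_out", "kwargs": {"series": [[-0.2,1,0,0,0,0,0.5],[-0.2,3,0,0,0,0,0.5],[-0.2,5,0,0,0,0,0.5],[-0.2,7,0,0,0,0,0.5],[-0.2,9,0,0,0,0,0.5],[-0.2,10.5,0,0,0,0,0.5],[-0.2,11.3,0,0,0,0,0.5],[-0.2,11.3,0,0,0,0,0.5]]}}

```text
clock: 10.15
ee_pos: [0.573, -0.2852, 0.2279]
ee_rot: [-0.0, 0.718, 0.696, -0.0]
wrist_force: [0.3, 0.4, -1.5]
gripper_width: 0.0059
finger_force: 46.7
```

Request:
{"fn": "carry_out", "kwargs": {"series": [[0,0,0.5,0,0,0,0.5],[0,0,1.5,0,0,0,0.5],[0,0,2.5,0,0,0,0.5],[0,0,3.3,0,0,0,0.5],[0,0,3.8,0,0,0,0.5],[0,0,4,0,0,0,0.5],[0,0,4.2,0,0,0,0.5],[0,0,4.2,0,0,0,0.5]]}}

```text
clock: 11.15
ee_pos: [0.5729, -0.2853, 0.1863]
ee_rot: [0.0, 0.718, 0.696, 0.0]
wrist_force: [0.1, 0.8, -2.1]
gripper_width: 0.0059
finger_force: 46.7
```

```bash
sed -i 's/pics\/crop1.png/pics\/crop2.png/' m4.py; python3 m4.py; python3 go.py .573 -.2815 .183 1.541
```

```text
[ 0.5729 -0.2853  0.1865]
box 0.72 [[0.457, -0.398, 0.0], [0.572, -0.312, 0.1], [0.611, -0.262, 0.206]]
bar 144 [[0.569, -0.36, 0.188], [0.575, -0.32, 0.202], [0.634, -0.262, 0.276]]
hook 142 [ 0.5668 -0.3294  0.1711] [ 0.1033 -0.3761]
box 0.6 [[0.536, -0.359, 0.074], [0.572, -0.306, 0.102], [0.607, -0.257, 0.196]]
bar 30 [[0.568, -0.357, 0.191], [0.572, -0.264, 0.2], [0.576, -0.255, 0.206]]
hook 125 [ 0.5302 -0.3152  0.1704] [-0.0408 -0.2801]
hook_tip [0.5755 0.1447 0.2793] [np.float64(114.30855664746271), np.float64(114.30855664746275)] [0.23, 0.74]
hook_seat [ 0.57   -0.3147  0.1918] [np.float64(3.2636837369590737), np.float64(3.263683736959163)] [0.66, 0.56]
coin_box [ 0.5704 -0.3175  0.062 ] [np.float64(4.328957462961527), np.float64(4.328957462961542)] [0.92, 0.63]
[[326.3, 139.5]]
shift [0.38 0.01 0.32] rot [ 0.     0.    -0.001] | now [ 0.5728 -0.2853  0.1862] yaw 1.54 t 11.8 w 0.0057 F [ 0.3  0.2 -1.9]
```

View pics/crop2.png

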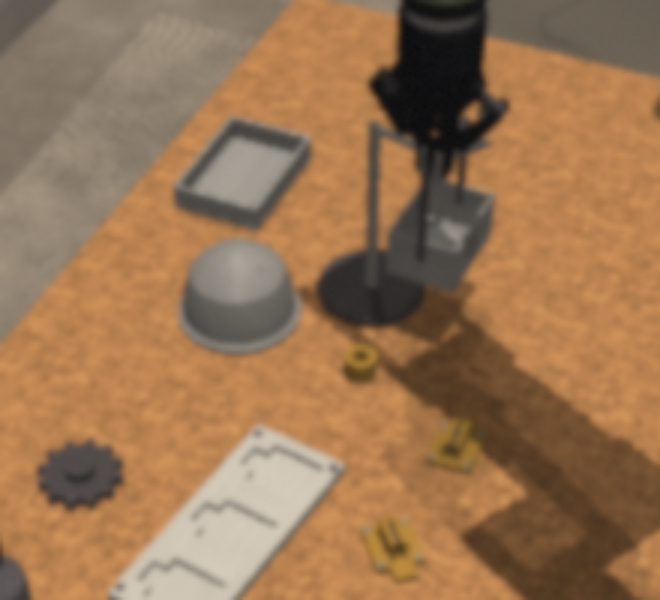

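The box is level, with the hook through the handle opening. I'll lower it the last few mm.

Request:
{"fn": "carry_out", "kwargs": {"series": [[0,0,0.1,0,0,0,0.5],[0,0,0.2,0,0,0,0.5],[0,0,0.25,0,0,0,0.5],[0,0,0.3,0,0,0,0.5],[0,0,0.35,0,0,0,0.5],[0,0,0.4,0,0,0,0.5],[0,0,0.4,0,0,0,0.5],[0,0,0.4,0,0,0,0.5]]}}

```text
clock: 12.8
ee_pos: [0.5739, -0.2856, 0.1839]
ee_rot: [0.002, 0.718, 0.696, 0.001]
wrist_force: [1.6, 0.4, 6.7]
gripper_width: 0.0057
finger_force: 47.6
```

Force is now upward at +6.7 N, so the bar rests on the hook. Release.

Request:
{"fn": "carry_out", "kwargs": {"series": [[0,0,-0.1,0,0,0,1.0],[0,0,-0.1,0,0,0,1.5],[0,0,-0.1,0,0,0,2.2],[0,0,-0.1,0,0,0,3],[0,0,-0.1,0,0,0,3],[0,0,-0.5,0,0,0,3],[0,0,-1.5,0,0,0,3],[0,0,-3.5,0,0,0,3]]}}

```text
clock: 13.8
ee_pos: [0.5725, -0.2851, 0.2175]
ee_rot: [-0.001, 0.718, 0.696, -0.0]
wrist_force: [0.6, -0.0, 0.6]
gripper_width: 0.0301
finger_force: 0.0
```

Request:
{"fn": "carry_out", "kwargs": {"series": [[0,0,-3,0,0,0,3],[0,0,-7,0,0,0,4],[1,-1,-10,0,0,0,6],[4,-3,-12,0,0,0,8.5],[9,-6,-12,0,0,0,8.5],[14,-9,-12,0,0,0,8.5],[18,-12,-12,0,0,0,8.5],[18,-12,-12,0,0,0,8.5]]}}

```text
clock: 14.8
ee_pos: [0.4568, -0.0996, 0.3389]
ee_rot: [0.001, 0.717, 0.697, 0.001]
wrist_force: [0.4, -1.4, 1.0]
gripper_width: 0.0852
finger_force: 0.0
```

```bash
cat > m5.py <<'E'
from h import *
np.set_printoptions(precision=4,suppress=True)
F=[grab_frame("scene"),grab_frame("side")]
for f in F:
    k=regions_of("coin_box",f)
    if k: c=cloud(f,k[0]["pixels"]); print("box",k[0]["conf"],np.percentile(c,[2,50,98],axis=0).round(3).tolist())
t=[tip_of("box_bar",f) for f in F]
if all(t): print(*tri(F,[a[0]["at"] for a in t]))
s=get_state(); f=grab_frame("wrist"); print(s["ee_pos"])
cv2.imwrite("pics/w2.png",f["image"]); 
for t in tip_of("plate0",f)[:4]: print("tip",t["conf"],t["at"],onz(f,[t["at"]],.0,s)[0])
for t in regions_of("plate0",f)[:4]:
    c=cloud(f,t["pixels"],s); b=c[(c[:,2]>.018)&(c[:,2]<.032)]; o=c[(c[:,2]<.012)]
    print("reg",t["conf"],t["at"],len(c),"boss",len(b),np.array(cv2.minAreaRect(b[:,:2].astype(np.float32))[0]) if len(b)>3 else 0,np.array(cv2.minAreaRect(b[:,:2].astype(np.float32))[1:],dtype=object) if len(b)>3 else 0,c.mean(0),np.percentile(c[:,2],[5,50,95]))
for t in tip_of("pocket0",f)[:4]: print("pk",t["conf"],t["at"],onz(f,[t["at"]],.006,s)[0])
E
python3 m5.py
```

```text
box 0.94 [[0.456, -0.397, 0.001], [0.571, -0.312, 0.098], [0.614, -0.261, 0.205]]
box 0.74 [[0.538, -0.358, 0.071], [0.574, -0.31, 0.102], [0.611, -0.256, 0.198]]
[ 0.5855 -0.3103  0.2011] [np.float64(3.9713522380681496), np.float64(3.9713522380682553)]
[ 0.4591 -0.1025  0.337 ]
tip 0.91 [292.8, 193.1] [ 0.4857 -0.1453  0.    ]
tip 0.63 [381.5, 121.1] [ 0.6183 -0.0411  0.    ]
tip 0.62 [299.1, 104.8] [ 0.4973 -0.0143  0.    ]
reg 0.65 [295.1, 102.6] 1252 boss 273 [ 0.4962 -0.0144] [(0.01605353131890297, 0.03203526884317398) 40.037742614746094] [ 0.4933 -0.0113  0.01  ] [0.0048 0.0065 0.0246]
reg 0.61 [293.8, 194.2] 1000 boss 219 [ 0.4876 -0.1434] [(0.015907015651464462, 0.03197847306728363) 4.2588019371032715] [ 0.4879 -0.1451  0.01  ] [0.0047 0.0065 0.0246]
reg 0.44 [287.7, 2.2] 118 boss 0 0 0 [0.4841 0.1163 0.0042] [-0.0006  0.0049  0.0074]
pk 0.84 [390.7, 66.7] [0.6251 0.0319 0.006 ]
pk 0.84 [402.2, 2.6] [0.6356 0.1104 0.006 ]
```

View pics/w2.png

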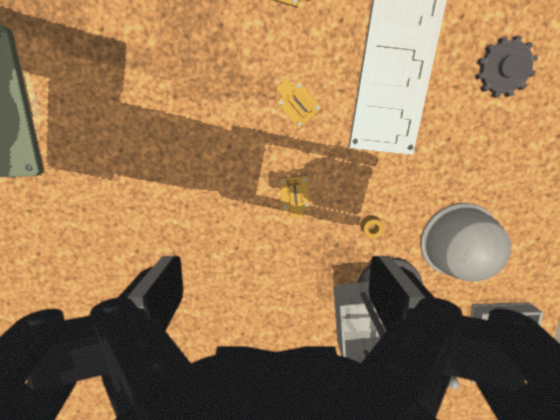

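The box hangs on the hook. In the wrist view plate A is at (294,194) with its tongue down-image, and plate B is at (297,103) with its tongue up-left. The boss fits come out at 16×32 mm, as specified. Next I'll hover over the fixture to fit its outline.

```bash
python3 go.py .60 .01 .34 1.43
```

```text
shift [11.65 13.76 -0.32] rot [-0.001  0.     0.109] | now [ 0.4587 -0.1021  0.3369] yaw 1.539 t 15.3 w 0.0851 F [-0.1  0.5 -0.1]
```

Request:
{"fn": "carry_out", "kwargs": {"series": [[3,3.5,0,0,0,0,8.5],[6,7,0,0,0,0.05,8.5],[9,10.5,-0.3,0,0,0.1,8.5],[11.6,13.7,-0.3,0,0,0.11,8.5],[11.6,13.7,-0.3,0,0,0.11,8.5],[11.6,13.7,-0.3,0,0,0.11,8.5],[11.6,13.7,-0.3,0,0,0.11,8.5],[11.6,13.7,-0.3,0,0,0.11,8.5]]}}

```text
clock: 16.3
ee_pos: [0.5984, 0.0094, 0.3407]
ee_rot: [0.0, 0.755, 0.655, 0.0]
wrist_force: [0.6, -0.4, -0.6]
gripper_width: 0.085
finger_force: 0.0
```

```bash
cat > m6.py <<'E'
from h import *
import sys
np.set_printoptions(precision=4,suppress=True)
def plates(f,s,n=5):
    for t in regions_of("plate0",f)[:n]:
        c=cloud(f,t["pixels"],s); b=c[(c[:,2]>.018)&(c[:,2]<.04)]
        if len(b)<20: continue
        (x,y),(w,h),a=cv2.minAreaRect(b[:,:2].astype(np.float32)); a=np.radians(a+(90 if h>w else 0))
        o=np.median(c[:,:2],0)-np.array([x,y]); d=np.array([np.cos(a),np.sin(a)])
        if (c[:,:2]-[x,y]).mean(0)@d<0: a+=np.pi
        a=(a+np.pi)%(2*np.pi)-np.pi
        print("plate",round(t["conf"],2),np.round(t["at"]),"ctr %.4f %.4f"%(x,y),"yaw %.3f"%a,"size %.3f %.3f"%(min(w,h),max(w,h)),"z",np.percentile(c[:,2],[5,50,98]))
def fixture(f,s):
    g=f["image"].astype(int); hsv=cv2.cvtColor(f["image"],cv2.COLOR_BGR2HSV)
    r=regions_of("fixture",f)
    for t in r[:1]:
        m=t["pixels"]; rr,cc=np.nonzero(m); P=onz(f,np.c_[cc,rr],.012,s)
        (x,y),(w,h),a=cv2.minAreaRect(P[:,:2].astype(np.float32)); print("fix mask",t["conf"],x,y,w,h,a)
    m=((hsv[...,1]<60)&(hsv[...,2]>110)).astype(np.uint8); m=cv2.morphologyEx(m,cv2.MORPH_CLOSE,np.ones((5,5),np.uint8))
    if r:
        k=cv2.dilate(r[0]["pixels"].astype(np.uint8),np.ones((7,7),np.uint8)); m&=k
    rr,cc=np.nonzero(m); P=onz(f,np.c_[cc,rr],.012,s)
    (x,y),(w,h),a=cv2.minAreaRect(P[:,:2].astype(np.float32)); print("fix colour",x,y,w,h,a)
if __name__=="__main__":
    s=get_state(); f=grab_frame("wrist"); print(s["ee_pos"],s["clock"]); cv2.imwrite("pics/w_%d.png"%f["shot"],f["image"])
    plates(f,s)
    if len(sys.argv)>1:
        fixture(f,s)
        for t in tip_of("pocket0",f)[:4]: print("pk",t["conf"],t["at"],onz(f,[t["at"]],.006,s)[0])
        cv2.imwrite("pics/wc_%d.png"%f["shot"],cv2.resize(f["image"][60:300,150:420],None,fx=2.2,fy=2.2)); print(f["shot"]); pickle.dump((f,s),open("/tmp/fx.pkl","wb"))
E
python3 m6.py fix
```

```text
[0.5984 0.0094 0.3407] 16.3
plate 0.9 [181.  89.] ctr 0.4771 0.1397 yaw -0.294 size 0.016 0.032 z [0.0046 0.0066 0.025 ]
plate 0.8 [209. 191.] ctr 0.4963 -0.0140 yaw 2.279 size 0.017 0.032 z [0.0045 0.0066 0.0251]
plate 0.71 [221. 266.] ctr 0.4875 -0.1433 yaw 1.640 size 0.016 0.032 z [0.0016 0.0066 0.0251]
fix mask 0.76 0.6321624517440796 0.03075331449508667 0.2311473786830902 0.09586701542139053 82.20063018798828
fix colour 0.6318027973175049 0.03097568452358246 0.22890613973140717 0.09411261975765228 82.0140151977539
pk 0.89 [292.2, 92.1] [0.6386 0.1115 0.006 ]
pk 0.8 [290.2, 197.6] [ 0.6155 -0.042   0.006 ]
pk 0.58 [285.0, 148.8] [0.6176 0.0336 0.006 ]
pk 0.26 [112.9, 31.2] [0.406  0.2245 0.006 ]
15
```

```bash
python3 - <<'E'
import cv2,numpy as np
a=cv2.imread("pics/w2.png")[160:230,260:330]; b=cv2.imread("pics/w2.png")[70:140,260:330]; c=cv2.imread("pics/w_15.png")[55:125,145:215]
cv2.imwrite("pics/abc.png",cv2.resize(np.hstack([a,b,c]),None,fx=3.5,fy=3.5,interpolation=cv2.INTER_CUBIC))
E
python3 go.py .4876 -.1434 .12 1.644
```

```text
shift [-16.73  -8.85  22.04] rot [ 0.     0.    -0.215] | now [0.5987 0.0098 0.3405] yaw 1.429 t 16.5 w 0.0851 F [-0.4 -0.7  0.1]
```

View pics/abc.png

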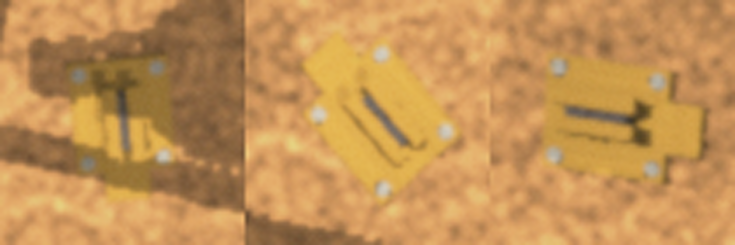

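View pics/wc_15.png

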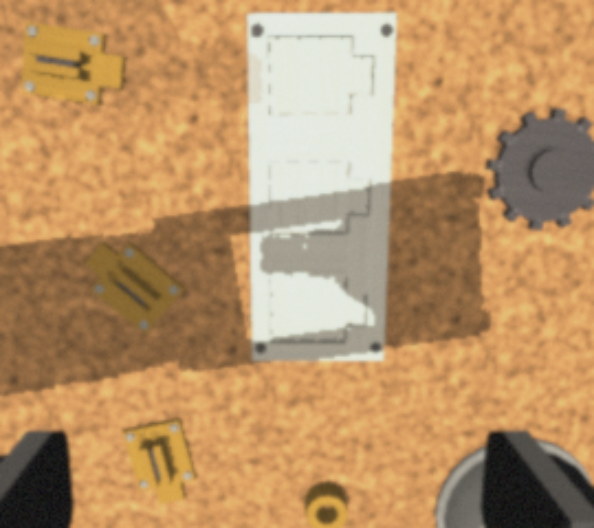

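Tongues confirmed: A points −y, B about +130°, C about −17°. I'll pick A for pocket 0 first.

Request:
{"fn": "carry_out", "kwargs": {"series": [[-5,-2.5,4,0,0,-0.1,5],[-10,-5,8,0,0,-0.215,5],[-14,-7.5,12,0,0,-0.215,5],[-16.7,-8.85,17,0,0,-0.215,5],[-16.7,-8.85,22,0,0,-0.215,5],[-16.7,-8.85,27,0,0,-0.215,5],[-16.7,-8.85,29,0,0,-0.215,5],[-16.7,-8.85,29,0,0,-0.215,5]], "force": 50}}

```text
clock: 17.5
ee_pos: [0.4868, -0.1426, 0.0489]
ee_rot: [-0.002, 0.681, 0.733, -0.001]
wrist_force: [-0.1, -0.4, 0.5]
gripper_width: 0.0499
finger_force: 0.0
```

```bash
python3 go.py .4876 -.1434 .0095 1.644
```

```text
shift [-0.09  0.08  3.94] rot [-0.003 -0.001  0.001] | now [ 0.4868 -0.1426  0.0489] yaw 1.645 t 17.5 w 0.0499 F [-0.1 -0.4  0.5]
```

Request:
{"fn": "carry_out", "kwargs": {"series": [[-0.05,0.05,1.5,0,0,0,5],[-0.05,0.05,3,0,0,0,5],[-0.05,0.05,3.9,0,0,0,5],[-0.05,0.05,3.9,0,0,0,3],[-0.05,0.05,3.9,0,0,0,1],[-0.05,0.05,3.9,0,0,0,1],[-0.05,0.05,3.9,0,0,0,1],[-0.05,0.05,3.9,0,0,0,1]], "force": 50}}

```text
clock: 18.5
ee_pos: [0.4887, -0.1434, 0.0115]
ee_rot: [0.0, 0.68, 0.733, 0.0]
wrist_force: [-0.2, -0.6, 3.5]
gripper_width: 0.0145
finger_force: 51.1
```

Request:
{"fn": "carry_out", "kwargs": {"series": [[0,0,0,0,0,0,1],[0,0,-1,0,0,0,1],[0,0,-3,0,0,0,1],[0,0,-6,0,0,0,1],[0,0,-9,0,0,0,1],[0,0,-10,0,0,0,1],[0,0,-10,0,0,0,1],[0,0,-10,0,0,0,1]]}}

```text
clock: 19.5
ee_pos: [0.4875, -0.143, 0.11]
ee_rot: [-0.001, 0.68, 0.733, -0.001]
wrist_force: [-0.7, -0.8, -1.5]
gripper_width: 0.0144
finger_force: 50.7
```

```bash
python3 go.py .6142 -.0454 .06 3.0028
```

```text
shift [ 8.79 13.37  4.98] rot [-1.000e-03 -2.000e-03 -1.358e+00] | now [ 0.4875 -0.143   0.11  ] yaw 1.645 t 19.5 w 0.0144 F [-0.7 -0.8 -1.5]
```

Request:
{"fn": "carry_out", "kwargs": {"series": [[1.5,2,0,0,0,-0.18,1],[3,4,0,0,0,-0.36,1],[4.5,6.5,0,0,0,-0.54,1],[6,9,0,0,0,-0.72,1],[7.5,11.5,0,0,0,-0.9,1],[8.8,13.4,2,0,0,-1.08,1],[8.8,13.4,4,0,0,-1.26,1],[8.8,13.4,5,0,0,-1.358,1]]}}

```text
clock: 20.5
ee_pos: [0.6141, -0.0451, 0.0581]
ee_rot: [-0.003, 0.067, 0.998, 0.0]
wrist_force: [-0.4, -0.1, -1.1]
gripper_width: 0.0146
finger_force: 50.7
```

Request:
{"fn": "carry_out", "kwargs": {"series": [[0,0,0,0,0,0,1],[0,0,0,0,0,0,1],[0,0,0,0,0,0,1],[0,0,0,0,0,0,1],[0,0,0,0,0,0,1],[0,0,0,0,0,0,1],[0,0,0,0,0,0,1],[0,0,0,0,0,0,1]]}}

```text
clock: 21.5
ee_pos: [0.6155, -0.0456, 0.0612]
ee_rot: [0.0, 0.069, 0.998, -0.0]
wrist_force: [-0.9, -0.1, -1.4]
gripper_width: 0.0146
finger_force: 50.7
```

```bash
cat > av.py <<'E'
from go import *
S=[]
for _ in range(5): S.append(get_state()); grab_frame("side") if 0 else None
go(*map(float,sys.argv[1:]),s=S[-1])
E
python3 go.py .6142 -.0454 .02 3.0028;python3 - <<'E'
from bench import *
for i in range(6): print(get_state()["ee_pos"])
E
```

```text
shift [0.14 0.01 4.12] rot [-0.  0. -0.] | now [ 0.6155 -0.0456  0.0612] yaw 3.003 t 21.5 w 0.0146 F [-0.9 -0.1 -1.4]
[ 0.61553307 -0.0456346   0.06120282]
[ 0.61553307 -0.0456346   0.06120282]
[ 0.61553307 -0.0456346   0.06120282]
[ 0.61553307 -0.0456346   0.06120282]
[ 0.61553307 -0.0456346   0.06120282]
[ 0.61553307 -0.0456346   0.06120282]
```

```bash
cat > av.py <<'E'
from go import *
S=[]
for _ in range(6): S.append(get_state()); grab_frame("side")
s=S[-1]; s["ee_pos"]=np.mean([a["ee_pos"] for a in S],0); s["wrist_force"]=np.mean([a["wrist_force"] for a in S],0); print("std",np.std([a["ee_pos"] for a in S],0))
q=np.mean([a["ee_rot"]*np.sign(a["ee_rot"]@s["ee_rot"]) for a in S],0); s["ee_rot"]=q/np.linalg.norm(q)
go(*map(float,sys.argv[1:]),s=s)
E
python3 av.py .6142 -.0454 .02 3.0028
```

```text
std [1.67154223e-05 9.44501942e-06 1.45818567e-05]
shift [0.14 0.   4.12] rot [-0.  0. -0.] | now [ 0.6155 -0.0456  0.0612] yaw 3.003 t 21.75 w 0.0149 F [-0.6  0.  -1. ]
```

Request:
{"fn": "carry_out", "kwargs": {"series": [[0.14,0,1.5,0,0,0,1],[0.14,0,3,0,0,0,1],[0.14,0,3.4,0,0,0,1],[0.14,0,3.6,0,0,0,1],[0.14,0,3.8,0,0,0,1],[0.14,0,4.0,0,0,0,1],[0.14,0,4.1,0,0,0,1],[0.14,0,4.1,0,0,0,1]]}}

```text
clock: 22.8
ee_pos: [0.6142, -0.0455, 0.0203]
ee_rot: [0.0, 0.069, 0.998, -0.0]
wrist_force: [0.5, 0.4, -1.9]
gripper_width: 0.0143
finger_force: 50.7
```

```bash
python3 av.py .6142 -.0454 .017 3.0028
```

```text
std [2.37855212e-05 8.19612879e-06 1.47311455e-05]
shift [0.   0.   0.33] rot [-0.  0. -0.] | now [ 0.6142 -0.0454  0.0203] yaw 3.003 t 23.05 w 0.0145 F [-0.1  0.3 -1.4]
```

No contact force at 3 mm depth, so the plate is in the pocket. Continue down and release.

Request:
{"fn": "carry_out", "kwargs": {"series": [[0,0,0.1,0,0,0,1],[0,0,0.2,0,0,0,1],[0,0,0.25,0,0,0,1],[0,0,0.3,0,0,0,1],[0,0,0.35,0,0,0,1],[0,0,0.35,0,0,0,1],[0,0,0.35,0,0,0,1],[0,0,0.35,0,0,0,1]]}}

```text
clock: 24.1
ee_pos: [0.6141, -0.0454, 0.0176]
ee_rot: [0.0, 0.069, 0.998, -0.0]
wrist_force: [-2.4, 0.8, 4.8]
gripper_width: 0.0143
finger_force: 51.6
```

Request:
{"fn": "carry_out", "kwargs": {"series": [[0,0,0,0,0,0,2],[0,0,0,0,0,0,3],[0,0,0,0,0,0,4],[0,0,0,0,0,0,4],[0,0,-1,0,0,0,5],[0,0,-4,0,0,0,5],[0,0,-8,0,0,0,6],[0,0,-13,0,0,0,6]]}}

```text
clock: 25.1
ee_pos: [0.6136, -0.0454, 0.1479]
ee_rot: [-0.001, 0.069, 0.998, -0.0]
wrist_force: [0.2, -0.1, 0.3]
gripper_width: 0.0602
finger_force: 0.0
```

```bash
python3 go.py .53 -.06 .30 2.279
```

```text
shift [  8.1   -2.61 -15.2 ] rot [-0.001 -0.001  0.724] | now [ 0.6136 -0.0454  0.1479] yaw 3.003 t 25.1 w 0.0602 F [ 0.2 -0.1  0.3]
```

```bash
python3 go.py .51 -.03 .27 2.279
```

```text
shift [ 10.49   0.09 -12.2 ] rot [-0.001 -0.001  0.724] | now [ 0.6136 -0.0454  0.1479] yaw 3.003 t 25.1 w 0.0602 F [ 0.2 -0.1  0.3]
```

Request:
{"fn": "carry_out", "kwargs": {"series": [[2,0,-4,0,0,0.1,5],[5,0,-8,0,0,0.25,5],[8,0,-12,0,0,0.42,5],[10.5,0,-12,0,0,0.6,5],[10.5,0,-12,0,0,0.724,5],[10.5,0,-12,0,0,0.724,5],[10.5,0,-12,0,0,0.724,5],[10.5,0,-12,0,0,0.724,5]]}}

```text
clock: 26.1
ee_pos: [0.5104, -0.0309, 0.2666]
ee_rot: [-0.0, 0.418, 0.909, -0.0]
wrist_force: [0.2, -1.3, -0.9]
gripper_width: 0.0503
finger_force: 0.0
```

```bash
python3 m6.py; python3 go.py .4963 -.014 .05 2.279
```

```text
[ 0.5104 -0.0309  0.2666] 26.1
plate 0.71 [327. 231.] ctr 0.6144 -0.0462 yaw 2.994 size 0.016 0.032 z [0.0102 0.0126 0.0312]
plate 0.66 [274. 152.] ctr 0.4958 -0.0144 yaw 2.279 size 0.015 0.031 z [0.005  0.0065 0.0251]
plate 0.64 [350.  48.] ctr 0.4774 0.1396 yaw -0.295 size 0.017 0.032 z [0.0046 0.0066 0.025 ]
plate 0.5 [251. 308.] ctr 0.6063 -0.1987 yaw -3.056 size 0.030 0.030 z [0.0028 0.0218 0.0255]
shift [ 2.19  0.05 21.65] rot [-0. -0.  0.] | now [ 0.5103 -0.0309  0.2665] yaw 2.279 t 26.2 w 0.0504 F [-0.1  0.4  0.7]
```

Plate A reads base top 12.6 mm and boss top 31 mm, so it is seated. Next is B.

Request:
{"fn": "carry_out", "kwargs": {"series": [[1,0.05,5,0,0,0,5],[2.2,0.06,10,0,0,0,5],[2.2,0.06,15,0,0,0,5],[2.2,0.06,20,0,0,0,5],[2.2,0.06,21.6,0,0,0,5],[2.2,0.06,21.6,0,0,0,5],[2.2,0.06,21.6,0,0,0,5],[2.2,0.06,21.6,0,0,0,5]]}}

```text
clock: 27.2
ee_pos: [0.4972, -0.0139, 0.0518]
ee_rot: [0.001, 0.418, 0.908, 0.0]
wrist_force: [0.6, 0.1, -0.0]
gripper_width: 0.0501
finger_force: 0.0
```

```bash
python3 go.py .4961 -.0142 .0105 2.279
```

```text
shift [ 0.06 -0.11  4.13] rot [ 0.002  0.002 -0.   ] | now [ 0.4972 -0.0139  0.0518] yaw 2.279 t 27.2 w 0.0501 F [ 0.6  0.1 -0. ]
```

Request:
{"fn": "carry_out", "kwargs": {"series": [[0.06,-0.1,1.5,0,0,0,5],[0.06,-0.1,3,0,0,0,5],[0.06,-0.1,4.1,0,0,0,5],[0.06,-0.1,4.1,0,0,0,3],[0.06,-0.1,4.1,0,0,0,1],[0.06,-0.1,4.1,0,0,0,1],[0.06,-0.1,4.1,0,0,0,1],[0.06,-0.1,4.1,0,0,0,1]], "force": 50}}

```text
clock: 28.2
ee_pos: [0.4954, -0.014, 0.01]
ee_rot: [0.0, 0.418, 0.908, 0.0]
wrist_force: [0.4, 0.1, 1.4]
gripper_width: 0.0149
finger_force: 50.7
```

Request:
{"fn": "carry_out", "kwargs": {"series": [[0,0,0,0,0,0,1],[0,0,-1,0,0,0,1],[0,0,-3,0,0,0,1],[0,0,-6,0,0,0,1],[0,0,-9,0,0,0,1],[0,0,-10,0,0,0,1],[0,0,-10,0,0,0,1],[0,0,-10,0,0,0,1]]}}

```text
clock: 29.2
ee_pos: [0.4942, -0.0139, 0.1086]
ee_rot: [-0.001, 0.418, 0.908, -0.001]
wrist_force: [-0.2, 0.4, -0.6]
gripper_width: 0.0145
finger_force: 50.4
```

```bash
python3 go.py .625 .0319 .06 -.1388
```

```text
shift [-5.03 12.93  4.82] rot [-3.000e-03  2.000e-03  2.418e+00] | now [ 0.4942 -0.0139  0.1086] yaw 2.279 t 29.2 w 0.0145 F [-0.2  0.4 -0.6]
```

Request:
{"fn": "carry_out", "kwargs": {"series": [[-1,2,0,0,0,0.18,1],[-2,4.5,0,0,0,0.36,1],[-3,7,0,0,0,0.54,1],[-4,10,0,0,0,0.72,1],[-5,13,0,0,0,0.9,1],[-5,13,0,0,0,1.08,1],[-5,13,0,0,0,1.26,1],[-5,13,0,0,0,1.44,1]]}}

```text
clock: 30.2
ee_pos: [0.6256, 0.0326, 0.1077]
ee_rot: [-0.001, 0.915, 0.405, -0.002]
wrist_force: [-0.3, 0.6, -1.0]
gripper_width: 0.0146
finger_force: 50.4
```

Request:
{"fn": "carry_out", "kwargs": {"series": [[0,0,0,0,0,0.16,1],[0,0,0,0,0,0.34,1],[0,0,1,0,0,0.52,1],[0,0,2,0,0,0.7,1],[0,0,4,0,0,0.88,1],[0,0,4.8,0,0,0.978,1],[0,0,4.8,0,0,0.978,1],[0,0,4.8,0,0,0.978,1]]}}

```text
clock: 31.2
ee_pos: [0.6264, 0.0326, 0.0613]
ee_rot: [0.0, 0.998, -0.069, -0.0]
wrist_force: [0.6, -0.7, -1.3]
gripper_width: 0.0147
finger_force: 50.4
```

```bash
python3 go.py .6254 .0318 .02 -.1388
```

```text
shift [-0.08  0.09  4.13] rot [0.    0.001 0.001] | now [0.6264 0.0326 0.0613] yaw -0.138 t 31.2 w 0.0147 F [ 0.6 -0.7 -1.3]
```

Request:
{"fn": "carry_out", "kwargs": {"series": [[-0.08,0.09,1.5,0,0,0,1],[-0.08,0.09,3,0,0,0,1],[-0.08,0.09,3.4,0,0,0,1],[-0.08,0.09,3.6,0,0,0,1],[-0.08,0.09,3.8,0,0,0,1],[-0.08,0.09,4.0,0,0,0,1],[-0.08,0.09,4.15,0,0,0,1],[-0.08,0.09,4.15,0,0,0,1]]}}

```text
clock: 32.2
ee_pos: [0.6258, 0.0318, 0.0216]
ee_rot: [-0.0, 0.998, -0.07, 0.001]
wrist_force: [-2.5, 0.3, 6.0]
gripper_width: 0.0144
finger_force: 51.4
```

```bash
python3 go.py .6254 .0318 .0165 -.1388
```

```text
shift [-0.04  0.01  0.51] rot [-0.    -0.001 -0.   ] | now [0.6258 0.0318 0.0216] yaw -0.139 t 32.2 w 0.0144 F [-2.5  0.3  6. ]
```

It is catching on the rim, with a reaction of −2.5 N in x. Lift slightly, shift −x and retry.

Request:
{"fn": "carry_out", "kwargs": {"series": [[0,0,-0.2,0,0,0,1],[-0.15,0,-0.2,0,0,0,1],[-0.15,0,-0.1,0,0,0,1],[-0.15,0,0,0,0,0,1],[-0.15,0,0.1,0,0,0,1],[-0.15,0,0.2,0,0,0,1],[-0.15,0,0.25,0,0,0,1],[-0.15,0,0.25,0,0,0,1]]}}

```text
clock: 33.2
ee_pos: [0.624, 0.032, 0.0176]
ee_rot: [0.0, 0.998, -0.07, -0.0]
wrist_force: [1.4, 0.2, -0.3]
gripper_width: 0.0145
finger_force: 50.5
```

```bash
python3 go.py .6240 .0318 .0165 -.1388
```

```text
shift [0.   0.02 0.11] rot [ 0.  0. -0.] | now [0.624  0.032  0.0176] yaw -0.139 t 33.2 w 0.0145 F [ 1.4  0.2 -0.3]
```

Request:
{"fn": "carry_out", "kwargs": {"series": [[0,0,0.1,0,0,0,1],[0,0,0.15,0,0,0,1],[0,0,0.15,0,0,0,1.5],[0,0,0.15,0,0,0,2.5],[0,0,0.1,0,0,0,4],[0,0,-1,0,0,0,5],[0,0,-4,0,0,0,5],[0,0,-10,0,0,0,5]]}}

```text
clock: 34.2
ee_pos: [0.6225, 0.0319, 0.1172]
ee_rot: [0.0, 0.998, -0.07, -0.003]
wrist_force: [1.0, -0.6, 0.4]
gripper_width: 0.05
finger_force: 0.0
```

```bash
python3 go.py .46 .145 .27 -.295
```

```text
shift [-17.74  -8.93 -15.2 ] rot [0.001 0.005 0.156] | now [0.6225 0.0319 0.1172] yaw -0.139 t 34.2 w 0.05 F [ 1.  -0.6  0.4]
```

Request:
{"fn": "carry_out", "kwargs": {"series": [[0,0,-5,0,0,0,5],[-4,-2,-10,0,0,0,5],[-8,-4,-14,0,0,0.05,5],[-12,-6,-15,0,0,0.1,5],[-16,-8,-15,0,0,0.156,5],[-17.7,-8.9,-15,0,0,0.156,5],[-17.7,-8.9,-15,0,0,0.156,5],[-17.7,-8.9,-15,0,0,0.156,5]]}}

```text
clock: 35.2
ee_pos: [0.4622, 0.1443, 0.2677]
ee_rot: [0.0, 0.989, -0.147, 0.0]
wrist_force: [0.2, 0.4, -0.5]
gripper_width: 0.0496
finger_force: 0.0
```

```bash
python3 m6.py;python3 go.py .4773 .1396 .05 -.295
```

```text
[0.4622 0.1443 0.2677] 35.2
plate 0.79 [396.   9.] ctr 0.6052 -0.0447 yaw 1.421 size 0.013 0.017 z [0.0092 0.0125 0.0307]
plate 0.59 [277. 159.] ctr 0.4779 0.1401 yaw -0.295 size 0.015 0.032 z [0.0048 0.0065 0.0249]
shift [ 1.580e+00 -2.000e-02  2.174e+01] rot [ 0.001 -0.    -0.001] | now [0.4621 0.1441 0.2674] yaw -0.296 t 35.3 w 0.0499 F [ 0.4 -0.2 -1.3]
```

Request:
{"fn": "carry_out", "kwargs": {"series": [[0.5,-0.02,5,0,0,0,5],[1.6,-0.02,10,0,0,0,5],[1.6,-0.02,15,0,0,0,5],[1.6,-0.02,20,0,0,0,5],[1.6,-0.02,21.7,0,0,0,5],[1.6,-0.02,21.7,0,0,0,5],[1.6,-0.02,21.7,0,0,0,5],[1.6,-0.02,21.7,0,0,0,5]]}}

```text
clock: 36.3
ee_pos: [0.4775, 0.1403, 0.0518]
ee_rot: [-0.0, 0.989, -0.147, 0.001]
wrist_force: [0.2, 0.5, 0.6]
gripper_width: 0.05
finger_force: 0.0
```

```bash
python3 go.py .4776 .1399 .0105 -.295
```

```text
shift [0.01 0.04 4.13] rot [-0.001 -0.002 -0.   ] | now [0.4775 0.1403 0.0518] yaw -0.295 t 36.3 w 0.05 F [0.2 0.5 0.6]
```

Request:
{"fn": "carry_out", "kwargs": {"series": [[0,0.04,1.5,0,0,0,5],[0,0.04,3,0,0,0,5],[0,0.04,4.1,0,0,0,5],[0,0.04,4.1,0,0,0,3],[0,0.04,4.1,0,0,0,1],[0,0.04,4.1,0,0,0,1],[0,0.04,4.1,0,0,0,1],[0,0.04,4.1,0,0,0,1]], "force": 50}}

```text
clock: 37.3
ee_pos: [0.4766, 0.1399, 0.01]
ee_rot: [-0.0, 0.989, -0.147, 0.0]
wrist_force: [-0.3, 0.1, 0.8]
gripper_width: 0.0148
finger_force: 50.7
```

Request:
{"fn": "carry_out", "kwargs": {"series": [[0,0,0,0,0,0,1],[0,0,-1,0,0,0,1],[0,0,-3,0,0,0,1],[0,0,-6,0,0,0,1],[0,0,-9,0,0,0,1],[0,0,-10,0,0,0,1],[0,0,-10,0,0,0,1],[0,0,-10,0,0,0,1]]}}

```text
clock: 38.3
ee_pos: [0.4755, 0.1396, 0.1086]
ee_rot: [0.001, 0.989, -0.147, -0.001]
wrist_force: [-0.4, -0.5, -1.5]
gripper_width: 0.0147
finger_force: 50.4
```

```bash
python3 go.py .6355 .1090 .06 -.1388
```

```text
shift [16.21 -1.74  4.82] rot [ 0.001  0.002 -0.156] | now [0.4755 0.1396 0.1086] yaw -0.295 t 38.3 w 0.0147 F [-0.4 -0.5 -1.5]
```

Request:
{"fn": "carry_out", "kwargs": {"series": [[3,0,0,0,0,-0.05,1],[7,-0.5,0,0,0,-0.1,1],[11,-1,0,0,0,-0.156,1],[14.5,-1.5,0,0,0,-0.156,1],[16.1,-1.7,2,0,0,-0.156,1],[16.1,-1.7,4,0,0,-0.156,1],[16.1,-1.7,4.8,0,0,-0.156,1],[16.1,-1.7,4.8,0,0,-0.156,1]]}}

```text
clock: 39.3
ee_pos: [0.6345, 0.1092, 0.0604]
ee_rot: [0.0, 0.998, -0.069, -0.001]
wrist_force: [-0.1, 1.1, -1.2]
gripper_width: 0.0145
finger_force: 50.3
```

```bash
python3 av.py .6345 .1091 .02 -.1388
```

```text
std [4.31349595e-04 8.01301694e-05 7.29900756e-04]
shift [-0.08  0.04  4.19] rot [-0. -0. -0.] | now [0.6354 0.1094 0.0619] yaw -0.139 t 39.55 w 0.0148 F [ 0.3  0.4 -1.1]
```

Request:
{"fn": "carry_out", "kwargs": {"series": [[-0.12,0.04,1.5,0,0,0,1],[-0.12,0.04,3,0,0,0,1],[-0.12,0.04,3.4,0,0,0,1],[-0.12,0.04,3.6,0,0,0,1],[-0.12,0.04,3.8,0,0,0,1],[-0.12,0.04,4.0,0,0,0,1],[-0.12,0.04,4.2,0,0,0,1],[-0.12,0.04,4.2,0,0,0,1]]}}

```text
clock: 40.6
ee_pos: [0.634, 0.109, 0.0196]
ee_rot: [0.0, 0.998, -0.07, -0.0]
wrist_force: [-0.2, 0.0, -1.5]
gripper_width: 0.0146
finger_force: 50.3
```

```bash
python3 go.py .6345 .1091 .016 -.1388
```

```text
shift [ 0.05 -0.02  0.36] rot [ 0.  0. -0.] | now [0.634  0.109  0.0196] yaw -0.139 t 40.6 w 0.0146 F [-0.2  0.  -1.5]
```

It's in with no contact. Lower, release and look.

Request:
{"fn": "carry_out", "kwargs": {"series": [[0,0,0.15,0,0,0,1],[0,0,0.3,0,0,0,1],[0,0,0.35,0,0,0,1],[0,0,0.35,0,0,0,1.5],[0,0,0.35,0,0,0,2.5],[0,0,0.3,0,0,0,4],[0,0,-2,0,0,0,5],[0,0,-7,0,0,0,5]]}}

```text
clock: 41.6
ee_pos: [0.6325, 0.1088, 0.0882]
ee_rot: [0.001, 0.998, -0.07, -0.003]
wrist_force: [0.6, -0.6, 0.9]
gripper_width: 0.0498
finger_force: 0.0
```

```bash
python3 go.py .58 .03 .33 -.139
```

```text
shift [ -4.23   8.57 -24.14] rot [ 0.002  0.005 -0.   ] | now [0.6325 0.1088 0.0882] yaw -0.139 t 41.6 w 0.0498 F [ 0.6 -0.6  0.9]
```

Request:
{"fn": "carry_out", "kwargs": {"series": [[0,0,-6,0,0,0,5],[0,1,-12,0,0,0,5],[-1,3,-18,0,0,0,5],[-3,6,-23,0,0,0,5],[-4.2,8.5,-24,0,0,0,5],[-4.2,8.5,-24,0,0,0,5],[-4.2,8.5,-24,0,0,0,5],[-4.2,8.5,-24,0,0,0,5]]}}

```text
clock: 42.6
ee_pos: [0.5808, 0.0314, 0.3283]
ee_rot: [0.0, 0.998, -0.069, -0.001]
wrist_force: [1.0, 0.1, -0.8]
gripper_width: 0.0497
finger_force: 0.0
```

```bash
cat >> m6.py <<'E'
        c=cloud(f,np.ones((420,560),bool),s); X=R.from_euler("z",.1388).apply(c-[.6245,.0322,0])
        for i in (-1,0,1):
            k=X[(abs(X[:,0])<22)&(abs(X[:,1]-.078*i)<.02)&(abs(X[:,0])<.024)]; b=k[k[:,2]<.02]; h=k[k[:,2]>.022]
            o=b[(abs(b[:,1]-.078*i)>.010)]
            A=np.c_[o[:,:2],np.ones(len(o))]; co=np.linalg.lstsq(A,o[:,2],rcond=None)[0]
            print("pocket",i,"base z",np.median(o[:,2]),"slope",co[:2],"boss top",np.median(h[:,2]) if len(h) else 0,cv2.minAreaRect(h[:,:2].astype(np.float32)) if len(h)>5 else 0)
        k=X[(X[:,2]>.008)&(X[:,2]<.016)&((abs(X[:,1]-.039)<.012)|(abs(X[:,1]+.039)<.012))&(abs(X[:,0])<.02)];print("fixture top",np.median(k[:,2]))
E
python3 m6.py fix
```

```text
[0.5808 0.0314 0.3283] 42.6
plate 0.88 [217. 134.] ctr 0.6351 0.1085 yaw -0.137 size 0.016 0.031 z [0.0102 0.0125 0.031 ]
plate 0.8 [268. 136.] ctr 0.6260 0.0318 yaw -0.139 size 0.015 0.031 z [0.0108 0.0124 0.0312]
plate 0.6 [329. 134.] ctr 0.6135 -0.0471 yaw -0.142 size 0.016 0.031 z [0.0106 0.0125 0.0311]
fix mask 0.64 0.6329154372215271 0.03142035752534866 0.23117147386074066 0.0941147655248642 82.0264892578125
fix colour 0.6321690678596497 0.03067725896835327 0.23037029802799225 0.09283546358346939 82.02090454101562
36
pocket -1 base z 0.012187389075267174 slope [-0.0003 -0.0114] boss top 0.029805356640621283 ((7.500778883695602e-05, -0.08006717264652252), (0.016347050666809082, 0.031185561791062355), 89.81315612792969)
pocket 0 base z 0.012164610319163272 slope [-0.004   0.0036] boss top 0.42609046723374927 ((-0.0035044103860855103, -5.239993333816528e-05), (0.04097222164273262, 0.03986360877752304), 0.030960163101553917)
pocket 1 base z 0.012245327870184008 slope [-0.0003  0.0002] boss top 0.02961056770872325 ((-5.001388490200043e-05, 0.07703360170125961), (0.031497664749622345, 0.016452189534902573), 0.11165070533752441)
fixture top 0.012187376896054924
```

All three plates are flat with their tops level with the fixture (12.2 mm). Now the gear; I'll hover over it first.

```bash
python3 go.py .537 .32 .38 1.58
```

```text
shift [ -8.34 -28.    -5.1 ] rot [-1.000e-03  1.000e-03 -1.719e+00] | now [0.5809 0.0312 0.329 ] yaw -0.139 t 42.8 w 0.0502 F [ 0.  -0.1  0.3]
```

Request:
{"fn": "carry_out", "kwargs": {"series": [[-1,-3,-5,0,0,-0.18,5],[-2,-6,-5,0,0,-0.36,5],[-3,-10,-5,0,0,-0.54,5],[-4,-14,-5,0,0,-0.72,5],[-5,-18,-5,0,0,-0.9,5],[-6,-22,-5,0,0,-1.08,5],[-7,-26,-5,0,0,-1.26,5],[-8.3,-28,-5,0,0,-1.44,5]]}}

```text
clock: 43.8
ee_pos: [0.5371, 0.3218, 0.3786]
ee_rot: [-0.0, 0.793, 0.609, -0.001]
wrist_force: [0.4, -0.3, 0.1]
gripper_width: 0.05
finger_force: 0.0
```

Request:
{"fn": "carry_out", "kwargs": {"series": [[0,0,0,0,0,-0.14,5],[0,0,0,0,0,-0.28,5],[0,0,0,0,0,-0.28,5],[0,0,0,0,0,-0.28,5],[0,0,0,0,0,-0.28,5],[0,0,0,0,0,-0.28,5],[0,0,0,0,0,-0.28,5],[0,0,0,0,0,-0.28,5]]}}

```text
clock: 44.8
ee_pos: [0.5373, 0.3195, 0.3797]
ee_rot: [0.0, 0.704, 0.711, 0.0]
wrist_force: [-1.0, 0.3, -0.2]
gripper_width: 0.0504
finger_force: 0.0
```

```bash
cat > m7.py <<'E'
from h import *
np.set_printoptions(precision=4,suppress=True)
s=get_state(); f=grab_frame("wrist"); print(s["ee_pos"],np.arctan2(*Rq(s["ee_rot"]).as_matrix()[[1,0],0])); cv2.imwrite("pics/g_%d.png"%f["shot"],cv2.resize(f["image"][0:300,100:460],None,fx=2,fy=2))
print(f["shot"])
c=cloud(f,np.ones((420,560),bool),s); c=c[(abs(c[:,0]-.54)<.08)&(abs(c[:,1]-.355)<.12)]
g=c[(c[:,2]>.135)&(c[:,2]<.2)]; print("gear",len(g),g.min(0),np.percentile(g,[3,50,97],axis=0),np.polyfit(g[:,1],g[:,0],1),cv2.minAreaRect(g[:,:2].astype(np.float32)))
k=c[(c[:,2]>.115)&(c[:,2]<.125)]; print("posts",len(k),cv2.minAreaRect(k[:,:2].astype(np.float32)))
k=c[(c[:,2]>.089)&(c[:,2]<.098)]; print("guards",len(k),cv2.minAreaRect(k[:,:2].astype(np.float32)))
for n in ("gear_axle","gear_stud","gear_stand"):
    for t in tip_of(n,f)[:2]: print(n,t["conf"],t["at"],onz(f,[t["at"]],dict(gear_axle=.105,gear_stud=.19,gear_stand=0)[n],s)[0])
F=[grab_frame("scene"),grab_frame("side")]
for n in ("gear_axle","gear_stud"):
    t=[tip_of(n,x) for x in F]
    if all(t): print(n,*tri(F,[a[0]["at"] for a in t]),[a[0]["conf"] for a in t])
cv2.imwrite("pics/gs_%d.png"%f["shot"],np.hstack([cv2.resize(F[0]["image"][150:250,330:450],(396,330)),cv2.resize(F[1]["image"][270:410,180:280],(236,330))]))
E
python3 m7.py; python3 go.py .537 .355 .25 1.58
```

```text
[0.5373 0.3195 0.3797] 1.580652373694979
37
gear 1348 [0.5313 0.2857 0.1356] [[0.5329 0.2948 0.142 ]
 [0.5399 0.3594 0.1677]
 [0.5466 0.4133 0.1793]] [-0.0275  0.5497] ((0.539544939994812, 0.3513323664665222), (0.015142295509576797, 0.13140112161636353), 0.9383885860443115)
posts 539 ((0.5398373007774353, 0.3819119334220886), (0.06896068155765533, 0.08472923934459686), 2.6948559284210205)
guards 867 ((0.5400344729423523, 0.3526301383972168), (0.05109253525733948, 0.19655272364616394), 1.7779808044433594)
gear_axle 0.93 [275.5, 149.2] [0.5381 0.3505 0.105 ]
gear_axle 0.68 [397.8, 225.2] [0.7102 0.2472 0.105 ]
gear_stand 0.73 [274.1, 141.3] [0.5358 0.3543 0.    ]
gear_stand 0.28 [319.9, 317.0] [0.6256 0.0269 0.    ]
gear_axle [0.5332 0.3573 0.1089] [np.float64(0.4969479043654574), np.float64(0.4969479043651808)] [0.94, 0.63]
gear_stud [0.5407 0.2961 0.0303] [np.float64(0.6178576836849494), np.float64(0.6178576836850315)] [0.92, 0.57]
shift [ 3.55  0.   12.97] rot [0.    0.    0.001] | now [0.5373 0.3195 0.3797] yaw 1.581 t 45.3 w 0.0497 F [-0.7 -0.4 -0.8]
```

View pics/g_37.png

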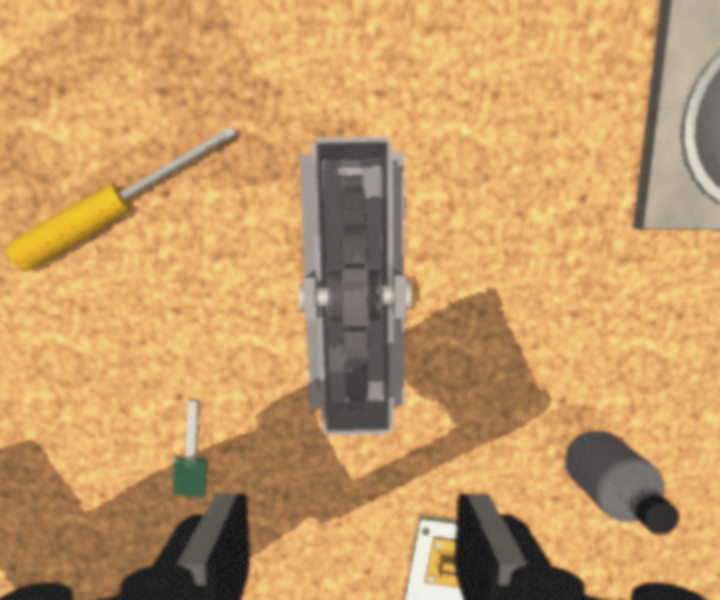

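```bash
cat > arc.py <<'E'
from h import *
import sys
np.set_printoptions(precision=2,suppress=True)
C=np.array([.5395,.3535,.105]); YAW=.02
def row(s,r,a):
    Z=R.from_euler("z",YAW); Rt=Z*R.from_euler("x",-a)*R.from_euler("z",np.pi/2)*R.from_euler("x",np.pi)
    p=C+Z.apply([0,r*np.sin(a),r*np.cos(a)]); R0=Rq(s["ee_rot"])
    d=R0.inv().apply(p-s["ee_pos"])*100; rv=(R0.inv()*Rt).as_rotvec()
    print("r %.3f a %.2f:"%(r,a),np.round(d,2).tolist(),np.round(rv,3).tolist())
def cur(s):
    v=s["ee_pos"]-C; print("TCP rel axle",np.round(v,4),"ang %.3f r %.4f"%(np.arctan2(v[1],v[2]),np.hypot(v[1],v[2])),"tool tilt %.3f"%np.arctan2(-Rq(s["ee_rot"]).as_matrix()[1,2],-Rq(s["ee_rot"]).as_matrix()[2,2]),"t",s["clock"],"w",s["gripper_width"],"F",s["wrist_force"],"q",s["q"])
if __name__=="__main__":
    s=get_state(); cur(s)
    for t in sys.argv[1:]: r,a=map(float,t.split(",")); row(s,r,a)
E
python3 arc.py .12,-.45 .08,-.45 .046,-.45
```

```text
TCP rel axle [-0.   -0.03  0.27] ang -0.123 r 0.2768 tool tilt 0.000 t 45.3 w 0.049670986912590746 F [-0.72 -0.37 -0.83] q [ 0.52  0.36  1.14 -0.    1.64  0.51]
r 0.120 a -0.45: [-1.82, 0.3, 16.66] [0.002, 0.45, -0.01]
r 0.080 a -0.45: [-0.08, 0.28, 20.26] [0.002, 0.45, -0.01]
r 0.046 a -0.45: [1.4, 0.27, 23.32] [0.002, 0.45, -0.01]
```

Request:
{"fn": "carry_out", "kwargs": {"series": [[-0.5,0.3,3,0,0.15,0,5],[-1,0.3,8,0,0.3,-0.01,5],[-1.8,0.3,13,0,0.45,-0.01,5],[-1.8,0.3,16.6,0,0.45,-0.01,5],[-0.1,0.28,20.2,0,0.45,-0.01,5],[1.4,0.28,23.3,0,0.45,-0.01,5],[1.4,0.28,23.3,0,0.45,-0.01,5],[1.4,0.28,23.3,0,0.45,-0.01,5]], "force": 40}}

```text
clock: 46.3
ee_pos: [0.5408, 0.3336, 0.148]
ee_rot: [-0.158, 0.682, 0.696, 0.158]
wrist_force: [-0.4, -0.2, 0.1]
gripper_width: 0.05
finger_force: 0.0
```

```bash
python3 arc.py .046,-.45 .046,-.3 .046,-.15 .046,0 .046,.15 .046,.3 .046,.45
```

```text
TCP rel axle [ 0.   -0.02  0.04] ang -0.434 r 0.0474 tool tilt -0.451 t 46.3 w 0.04996816578402609 F [-0.45 -0.2   0.15] q [ 0.33  0.42  1.73  0.54  0.93 -0.01]
r 0.046 a -0.45: [-0.07, -0.09, 0.14] [0.004, -0.001, 0.001]
r 0.046 a -0.30: [0.61, -0.09, 0.19] [0.004, -0.151, 0.001]
r 0.046 a -0.15: [1.29, -0.09, 0.34] [0.004, -0.301, 0.001]
r 0.046 a 0.00: [1.93, -0.09, 0.59] [0.004, -0.451, 0.001]
r 0.046 a 0.15: [2.52, -0.09, 0.94] [0.004, -0.601, 0.0]
r 0.046 a 0.30: [3.06, -0.09, 1.37] [0.004, -0.751, -0.0]
r 0.046 a 0.45: [3.53, -0.09, 1.88] [0.004, -0.901, -0.0]
```

Request:
{"fn": "carry_out", "kwargs": {"series": [[0,-0.05,0,0,0,0,3],[0,-0.05,0,0,0,0,1],[0,-0.05,0,0,0,0,1],[0,-0.05,0,0,0,0,1],[0,-0.05,0,0,0,0,1],[0,-0.05,0,0,0,0,1],[0,-0.05,0,0,0,0,1],[0,-0.05,0,0,0,0,1]]}}

```text
clock: 47.3
ee_pos: [0.5397, 0.3333, 0.1481]
ee_rot: [-0.158, 0.682, 0.697, 0.158]
wrist_force: [-2.4, -2.7, 6.4]
gripper_width: 0.0129
finger_force: 41.4
```

Request:
{"fn": "carry_out", "kwargs": {"series": [[0.34,0,0.01,0,-0.075,0,1],[0.68,0,0.05,0,-0.15,0,1],[1.36,0,0.2,0,-0.3,0,1],[2.0,0,0.45,0,-0.45,0,1],[2.6,0,0.8,0,-0.6,0,1],[3.13,0,1.23,0,-0.75,0,1],[3.6,0,1.75,0,-0.9,0,1],[3.6,0,1.75,0,-0.9,0,1]]}}

```text
clock: 48.3
ee_pos: [0.5382, 0.3765, 0.1459]
ee_rot: [0.161, 0.681, 0.697, -0.155]
wrist_force: [-1.4, 3.1, 1.0]
gripper_width: 0.0133
finger_force: 41.6
```

```bash
python3 arc.py .12,.45 .14,0 .12,-.45 .046,-.45; python3 m7.py|tail -3
```

```text
TCP rel axle [-0.    0.02  0.04] ang 0.513 r 0.0469 tool tilt 0.451 t 48.3 w 0.013343477457624844 F [-1.43  3.09  0.99] q [ 0.75  0.66  1.28 -0.33  1.51  0.8 ]
r 0.120 a 0.45: [-0.3, 0.11, -7.32] [0.003, 0.001, 0.002]
r 0.140 a 0.00: [-6.39, 0.1, -7.92] [0.003, 0.451, 0.003]
r 0.120 a -0.45: [-9.7, 0.07, -2.77] [0.002, 0.901, 0.004]
r 0.046 a -0.45: [-3.9, 0.07, 1.83] [0.002, 0.901, 0.004]
gear_stand 0.56 [275.6, 147.9] [ 0.5401  0.3542 -0.    ]
gear_axle [0.5341 0.3477 0.1007] [np.float64(6.851243511437746), np.float64(6.851243511437709)] [0.93, 0.62]
gear_stud [0.5753 0.1275 0.3387] [np.float64(108.71695891710108), np.float64(108.71695891710124)] [0.58, 0.56]
```

Request:
{"fn": "carry_out", "kwargs": {"series": [[0,0,0,0,0,0,3],[0,0,0,0,0,0,5],[0,0,0,0,0,0,5],[-0.1,0.1,-2,0,0,0,5],[-0.3,0.1,-7.3,0,0,0,5],[-3.5,0.1,-9,0,0.2,0,5],[-6.4,0.1,-10,0,0.4,0,5],[-9,0.1,-12,0,0.45,0,5]]}}

```text
clock: 49.8
ee_pos: [0.5398, 0.342, 0.2954]
ee_rot: [0.0, 0.701, 0.713, 0.002]
wrist_force: [0.2, -0.5, -0.0]
gripper_width: 0.05
finger_force: 0.0
```

```bash
python3 m7.py|grep -v sth; python3 arc.py .15,-.45 .12,-.45 .046,-.45
```

```text
[0.5398 0.342  0.2954] 1.5880492992883508
43
gear 2077 [0.5315 0.2855 0.1351] [[0.5328 0.2985 0.145 ]
 [0.5399 0.3623 0.168 ]
 [0.5469 0.4131 0.1794]] [-0.0318  0.5513] ((0.5403470396995544, 0.3511617183685303), (0.014498632401227951, 0.13131628930568695), 1.5161731243133545)
posts 776 ((0.5381108522415161, 0.34776923060417175), (0.14762596786022186, 0.06791263818740845), 68.95240783691406)
guards 1281 ((0.5396544933319092, 0.35252466797828674), (0.06300003081560135, 0.19652491807937622), 0.14060476422309875)
gear_axle 0.98 [271.9, 177.4] [0.5375 0.3507 0.105 ]
gear_axle 0.22 [271.9, 163.4] [0.5373 0.3657 0.105 ]
gear_stud 0.64 [278.1, 250.5] [0.5441 0.3026 0.19  ]
gear_stand 0.85 [276.1, 162.2] [0.5425 0.3542 0.    ]
gear_axle [0.5357 0.351  0.1017] [np.float64(4.376917296054825), np.float64(4.376917296054886)] [0.77, 0.57]
gear_stud [0.5438 0.2657 0.107 ] [np.float64(0.9542301715886692), np.float64(0.9542301715885149)] [0.83, 0.57]
TCP rel axle [ 0.   -0.01  0.19] ang -0.042 r 0.1872 tool tilt 0.002 t 50.3 w 0.050084077326937405 F [-0.28  0.39 -0.31] q [ 0.55  0.4   1.29 -0.    1.45  0.53]
r 0.150 a -0.45: [-5.73, 0.01, 5.21] [-0.0, 0.452, 0.001]
r 0.120 a -0.45: [-4.42, 0.01, 7.91] [-0.0, 0.452, 0.001]
r 0.046 a -0.45: [-1.19, 0.01, 14.57] [-0.0, 0.452, 0.001]
```

The stud now shows at (y 0.266, z 0.107), about 1.53 rad from upright on the −y side, so the turning direction is right. Second stroke.

Request:
{"fn": "carry_out", "kwargs": {"series": [[-2,0,1,0,0.15,0,5],[-4,0,3,0,0.3,0,5],[-5.7,0,5.2,0,0.45,0,5],[-4.5,0,7.9,0,0.45,0,5],[-2.8,0,11.2,0,0.45,0,5],[-1.3,0,14.5,0,0.45,0,5],[-1.3,0,14.5,0,0.45,0,5],[-1.3,0,14.5,0,0.45,0,5]]}}

```text
clock: 51.3
ee_pos: [0.5411, 0.3321, 0.1496]
ee_rot: [-0.158, 0.682, 0.696, 0.157]
wrist_force: [0.2, 1.0, 0.0]
gripper_width: 0.0497
finger_force: 0.0
```

Request:
{"fn": "carry_out", "kwargs": {"series": [[0,0,0,0,0,0,3],[0,0,0,0,0,0,1],[0,0,0,0,0,0,1],[0,0,0,0,0,0,1],[0,0,0,0,0,0,1],[0,0,0,0,0,0,1],[0,0,0,0,0,0,1],[0,0,0,0,0,0,1]]}}

```text
clock: 52.3
ee_pos: [0.5397, 0.3315, 0.1502]
ee_rot: [-0.159, 0.682, 0.697, 0.157]
wrist_force: [-3.1, -1.8, 5.2]
gripper_width: 0.0131
finger_force: 41.5
```

Request:
{"fn": "carry_out", "kwargs": {"series": [[0.34,0,0.01,0,-0.075,0,1],[0.68,0,0.05,0,-0.15,0,1],[1.36,0,0.2,0,-0.3,0,1],[2.0,0,0.45,0,-0.45,0,1],[2.6,0,0.8,0,-0.6,0,1],[3.13,0,1.23,0,-0.75,0,1],[3.6,0,1.75,0,-0.9,0,1],[3.6,0,1.75,0,-0.9,0,1]]}}

```text
clock: 53.3
ee_pos: [0.5382, 0.3758, 0.1492]
ee_rot: [0.16, 0.682, 0.697, -0.155]
wrist_force: [-5.5, 5.0, 5.7]
gripper_width: 0.0129
finger_force: 42.4
```

Request:
{"fn": "carry_out", "kwargs": {"series": [[0,0,0,0,0,0,3],[0,0,0,0,0,0,5],[0,0,0,0,0,0,5],[-0.1,0.1,-2,0,0,0,5],[-0.3,0.1,-7.3,0,0,0,5],[-3.5,0.1,-10,0,0.2,0,5],[-6.4,0.1,-13,0,0.4,0,5],[-9,0.1,-15,0,0.45,0,5]]}}

```text
clock: 54.3
ee_pos: [0.5413, 0.3538, 0.3266]
ee_rot: [0.001, 0.701, 0.713, 0.004]
wrist_force: [-0.1, -0.3, 0.1]
gripper_width: 0.0499
finger_force: 0.0
```

```bash
sed -i 's/.3535,.105/.352,.105/' arc.py
cat > m8.py <<'E'
from h import *
np.set_printoptions(precision=4,suppress=True)
s=get_state(); fw=grab_frame("wrist"); F=[grab_frame("scene"),grab_frame("side"),fw]; S=[None,None,s]
T={n:[tip_of(n,f) for f in F] for n in ("gear_stud","gear_axle")}
for n,t in T.items():
    ok=[i for i in range(3) if t[i]]
    print(n,[(round(a[0]["conf"],2),a[0]["at"]) if a else None for a in t])
    print("  sc+side",*tri(F[:2],[t[i][0]["at"] for i in (0,1)]) if t[0] and t[1] else "")
    if len(ok)>1: print("  all",*tri([F[i] for i in ok],[t[i][0]["at"] for i in ok],[S[i] for i in ok]))
    print("  onplane x=.5398:")
    for f,ss,a in zip(F,S,t):
        if a:
            M,e=pose(f,ss); d=(ray(f,[a[0]["at"]])@M.T)[0]; print("   ",e+d*(.5398-e[0])/d[0])
for f,ss,nm in zip(F,S,("scene","side","wrist")):
    c=cloud(f,np.ones((420,560),bool),ss); h=cv2.cvtColor(f["image"],cv2.COLOR_BGR2HSV)[f["z_map"]>0]
    k=(abs(c[:,0]-.54)<.02)&(abs(c[:,1]-.352)<.095)&(c[:,2]>.1)&(c[:,2]<.21); 
    b=c[k&(h[:,1]>90)&(h[:,0]>12)&(h[:,0]<40)&(h[:,2]>40)]; print(nm,"brass",len(b),b.mean(0) if len(b) else 0); v=c[k]
    if len(b): 
        r=np.hypot(b[:,1]-.352,b[:,2]-.105); print("   ang to -y",np.arctan2(-(b[:,1].mean()-.352),b[:,2].mean()-.105),"rmax",r.max())
    r=np.hypot(v[:,1]-.352,v[:,2]-.105); u=v[(r>.0785)&(r<.095)]; print("   r>78:",len(u),u.mean(0) if len(u) else 0)
E
python3 m8.py; python3 arc.py .15,-.3 .12,-.3 .046,-.3
```

```text
gear_stud [None, (0.81, [231.0, 290.4]), (0.82, [273.8, 242.7])]
  sc+side
  all [0.5422 0.3042 0.1782] [np.float64(0.6500755690855649), np.float64(0.6500755690856723)]
  onplane x=.5398:
    [0.5398 0.3066 0.1839]
    [0.5398 0.4589 0.5706]
gear_axle [(0.71, [391.4, 193.2]), (0.77, [225.0, 328.1]), (0.79, [269.6, 179.2])]
  sc+side [0.5367 0.3532 0.1093] [np.float64(0.648842446615934), np.float64(0.648842446615942)]
  all [0.5366 0.3543 0.1089] [np.float64(0.4343139097277941), np.float64(1.672032055064176), np.float64(1.8908310442196687)]
  onplane x=.5398:
    [0.5398 0.3517 0.1136]
    [0.5398 0.3483 0.0996]
    [0.5398 0.4075 0.4026]
scene brass 109 [0.5405 0.3304 0.1543]
   ang to -y 0.41289625072668384 rmax 0.09102430866393679
   r>78: 21 [0.5415 0.3168 0.1783]
side brass 85 [0.5392 0.3197 0.1686]
   ang to -y 0.46983575561885943 rmax 0.08775699699938969
   r>78: 25 [0.5385 0.3063 0.1763]
wrist brass 237 [0.5415 0.309  0.1699]
   ang to -y 0.5854600146171611 rmax 0.08885717100422223
   r>78: 119 [0.5412 0.3057 0.1758]
TCP rel axle [0.   0.   0.22] ang 0.022 r 0.2158 tool tilt 0.002 t 54.75 w 0.04987365782771798 F [-0.46  0.7   0.13] q [ 0.57  0.4   1.22 -0.    1.52  0.55]
r 0.150 a -0.30: [-4.9, -0.08, 7.25] [-0.001, 0.302, 0.001]
r 0.120 a -0.30: [-4.01, -0.07, 10.11] [-0.001, 0.302, 0.001]
r 0.046 a -0.30: [-1.81, -0.06, 17.18] [-0.001, 0.302, 0.001]
```

```bash
python3 arc.py .12,0 .047,0
```

```text
TCP rel axle [0.   0.   0.22] ang 0.022 r 0.2158 tool tilt 0.002 t 54.75 w 0.04987365782771798 F [-0.46  0.7   0.13] q [ 0.57  0.4   1.22 -0.    1.52  0.55]
r 0.120 a 0.00: [-0.46, -0.07, 9.57] [-0.001, 0.002, 0.001]
r 0.047 a 0.00: [-0.45, -0.06, 16.87] [-0.001, 0.002, 0.001]
```

Request:
{"fn": "carry_out", "kwargs": {"series": [[-0.4,-0.1,4,0,0,0,5],[-0.4,-0.1,9,0,0,0,5],[-0.4,-0.1,13,0,0,0,5],[-0.4,-0.1,16,0,0,0,5],[-0.4,-0.1,16.9,0,0,0,5],[-0.4,-0.1,16.9,0,0,0,5],[-0.4,-0.1,16.9,0,0,0,3],[-0.4,-0.1,16.9,0,0,0,1]]}}

```text
clock: 55.75
ee_pos: [0.5394, 0.3524, 0.1553]
ee_rot: [-0.0, 0.7, 0.714, 0.001]
wrist_force: [-19.9, 1.2, 11.9]
gripper_width: 0.0144
finger_force: 9.3
```

Request:
{"fn": "carry_out", "kwargs": {"series": [[0,0,0,0,0,0,1],[0,0,0,0,0,0,1],[0,0,0,0,0,0,1],[0,0,0,0,0,0,1],[0,0,0,0,0,0,1],[0,0,0,0,0,0,1],[0,0,0,0,0,0,1],[0,0,0,0,0,0,1]]}}

```text
clock: 56.75
ee_pos: [0.539, 0.3524, 0.1555]
ee_rot: [0.0, 0.7, 0.714, 0.001]
wrist_force: [-4.5, 0.1, 6.3]
gripper_width: 0.0129
finger_force: 41.4
```

Request:
{"fn": "carry_out", "kwargs": {"series": [[0.47,0,0.02,0,-0.1,0,1],[0.93,0,0.09,0,-0.2,0,1],[1.39,0,0.21,0,-0.3,0,1],[1.83,0,0.37,0,-0.4,0,1],[2.25,0,0.58,0,-0.5,0,1],[2.46,0,0.69,0,-0.55,0,1],[2.46,0,0.69,0,-0.55,0,1],[2.46,0,0.69,0,-0.55,0,1]]}}

```text
clock: 57.75
ee_pos: [0.5382, 0.378, 0.1491]
ee_rot: [0.194, 0.674, 0.687, -0.189]
wrist_force: [-6.5, 3.6, 7.2]
gripper_width: 0.0129
finger_force: 41.7
```

Request:
{"fn": "carry_out", "kwargs": {"series": [[0,0,0,0,0,0,2],[0,0,0,0,0,0,3],[0,0,0,0,0,0,5],[0,0,-2,0,0,0,5],[0,0,-6,0,0,0,5],[0,0,-10,0,0,0,5],[-2,0,-15,0,0.2,0,5],[-6,0,-19,0,0.4,0,5]]}}

```text
clock: 58.75
ee_pos: [0.5385, 0.4268, 0.3402]
ee_rot: [0.061, 0.697, 0.712, -0.059]
wrist_force: [1.4, -0.7, 0.6]
gripper_width: 0.0499
finger_force: 0.0
```

```bash
python3 m8.py; python3 arc.py .12,0.4 .047,.4
```

```text
gear_stud [(0.98, [395.9, 175.2]), (0.83, [221.6, 305.4]), (0.65, [277.0, 244.5])]
  sc+side [0.5359 0.3478 0.1915] [np.float64(1.7412064737050714), np.float64(1.7412064737051134)]
  all [0.5388 0.3465 0.193 ] [np.float64(3.0317316055714083), np.float64(3.4883229827289135), np.float64(4.484003427302816)]
  onplane x=.5398:
    [0.5398 0.3427 0.1994]
    [0.5398 0.3455 0.1843]
    [0.5398 0.4453 0.3551]
gear_axle [(0.57, [388.9, 194.6]), (0.62, [224.2, 330.5]), (0.82, [271.9, 202.1])]
  sc+side [0.5367 0.3516 0.0996] [np.float64(2.950715841665679), np.float64(2.9507158416657915)]
  all [0.5368 0.3514 0.0999] [np.float64(2.8259244408626123), np.float64(3.10185867160308), np.float64(0.48855908538555287)]
  onplane x=.5398:
    [0.5398 0.3457 0.1084]
    [0.5398 0.3524 0.0963]
    [0.5398 1.2783 2.1734]
scene brass 101 [0.5399 0.3425 0.1625]
   ang to -y 0.16410285544486933 rmax 0.09239970322848359
   r>78: 21 [0.5404 0.3485 0.1906]
side brass 77 [0.5391 0.3464 0.1794]
   ang to -y 0.07515209124852833 rmax 0.08889862584389578
   r>78: 35 [0.5376 0.3501 0.1887]
wrist brass 187 [0.5401 0.3466 0.1846]
   ang to -y 0.06788415893440662 rmax 0.08959670247966689
   r>78: 108 [0.54   0.3473 0.1909]
TCP rel axle [-0.    0.07  0.23] ang 0.305 r 0.2438 tool tilt 0.178 t 59.2 w 0.04958337493829699 F [ 0.14 -0.49  1.06] q [ 0.72  0.54  0.97 -0.14  1.75  0.68]
r 0.120 a 0.40: [-0.45, 0.03, 12.48] [-0.001, -0.222, 0.001]
r 0.047 a 0.40: [-2.05, 0.04, 19.6] [-0.001, -0.222, 0.001]
```

Nearly upright. I'll measure from directly above, using the bearing posts as the axle reference.

```bash
python3 arc.py .24,-.1
```

```text
TCP rel axle [-0.    0.07  0.23] ang 0.305 r 0.2438 tool tilt 0.178 t 59.2 w 0.04958337493829699 F [ 0.14 -0.49  1.06] q [ 0.72  0.54  0.97 -0.14  1.75  0.68]
r 0.240 a -0.10: [-9.68, 0.01, 1.11] [-0.001, 0.278, 0.001]
```

Request:
{"fn": "carry_out", "kwargs": {"series": [[-3,0,0.3,0,0.1,0,5],[-6,0,0.6,0,0.178,0,5],[-9,0,1.0,0,0.178,0,5],[-9,0,1.0,0,0.178,0,5],[-9,0,1.0,0,0.178,0,5],[-9,0,1.0,0,0.178,0,5],[-9,0,1.0,0,0.178,0,5],[-9,0,1.0,0,0.178,0,5]]}}

```text
clock: 60.2
ee_pos: [0.5399, 0.3349, 0.3459]
ee_rot: [-0.0, 0.7, 0.714, 0.002]
wrist_force: [-0.8, -0.5, 0.2]
gripper_width: 0.0499
finger_force: 0.0
```

```bash
cat > m9.py <<'E'
from h import *
np.set_printoptions(precision=4,suppress=True)
s=get_state(); F=[grab_frame("wrist"),grab_frame("scene"),grab_frame("side")]; S=[s,None,None]
cv2.imwrite("pics/u_%d.png"%F[0]["shot"],cv2.resize(F[0]["image"][60:310,160:390],None,fx=2.4,fy=2.4)); print(F[0]["shot"],s["ee_pos"])
for f,ss,nm in zip(F,S,("wrist","scene","side")):
    c=cloud(f,np.ones((420,560),bool),ss); h=cv2.cvtColor(f["image"],cv2.COLOR_BGR2HSV)[f["z_map"]>0]
    d=c-[.5398,.352,0]; X=R.from_euler("z",-.02).apply(d)
    p=X[(abs(abs(X[:,0])-.029)<.008)&(X[:,2]>.116)&(X[:,2]<.126)&(abs(X[:,1])<.03)]
    for sg in (-1,1):
        q=p[p[:,0]*sg>0]; 
        if len(q)>5: print(nm,"post",sg,len(q),"y",np.percentile(q[:,1],[2,98]),"mid",np.percentile(q[:,1],[2,98]).mean(),"x",q[:,0].mean())
    b=X[(h[:,1]>90)&(h[:,0]>12)&(h[:,0]<40)&(abs(X[:,0])<.012)&(abs(X[:,1])<.03)&(X[:,2]>.183)&(X[:,2]<.2)]
    if len(b): print(nm,"stud end",len(b),b.mean(0),np.percentile(b[:,1],[3,97]),b[:,2].max())
    e=X[(abs(X[:,0])<.04)&(abs(X[:,1])<.12)&(X[:,2]>.088)&(X[:,2]<.099)]; print(nm,"guard y",np.percentile(e[:,1],[.5,99.5]))
    for n in ("gear_axle","gear_stud"):
        t=tip_of(n,f)
        if t and nm=="wrist": print(n,t[0]["conf"],onz(f,[t[0]["at"]],.105 if n[5]=="a" else .193,ss)[0])
E
python3 m9.py
```

```text
52 [0.5399 0.3349 0.3459]
wrist post -1 142 y [-0.0127  0.0131] mid 0.00020397776263435946 x -0.028094572463635645
wrist post 1 134 y [-0.0115  0.0131] mid 0.0008079419274483624 x 0.02823284233054613
wrist stud end 109 [ 0.0002 -0.0057  0.1918] [-0.0109 -0.0013] 0.195753491828213
wrist guard y [-0.0974  0.0988]
gear_axle 0.88 [0.5371 0.3534 0.105 ]
gear_stud 0.6 [0.5415 0.3446 0.193 ]
scene post 1 35 y [-0.0105  0.0157] mid 0.0026140367026896514 x 0.02870445103691483
scene stud end 18 [ 0.0009 -0.0057  0.1919] [-0.0096 -0.001 ] 0.19599644058359067
scene guard y [-0.0954  0.0998]
side post -1 45 y [-0.0105  0.015 ] mid 0.0022427379202419207 x -0.030628692498927634
side post 1 37 y [-0.0079  0.0167] mid 0.004426717179983205 x 0.027140325556683807
side stud end 32 [-0.0021 -0.0042  0.1896] [-0.0096  0.0003] 0.19522290729354186
side guard y [-0.0965  0.1022]
```

```bash
python3 arc.py .15,.45 .12,.45 .047,.45
```

```text
TCP rel axle [ 0.   -0.02  0.24] ang -0.073 r 0.2418 tool tilt -0.003 t 60.65 w 0.04980517501916434 F [-0.09 -0.12  0.03] q [0.54 0.38 1.2  0.   1.56 0.52]
r 0.150 a 0.45: [8.27, -0.05, 10.64] [0.002, -0.453, -0.001]
r 0.120 a 0.45: [6.95, -0.05, 13.33] [0.002, -0.453, -0.001]
r 0.047 a 0.45: [3.76, -0.06, 19.9] [0.002, -0.453, -0.001]
```

Request:
{"fn": "carry_out", "kwargs": {"series": [[4,0,3,0,-0.15,0,5],[8.2,0,7,0,-0.3,0,5],[8.3,0,10.6,0,-0.45,0,5],[7,-0.05,13.3,0,-0.45,0,5],[5.3,-0.05,16.6,0,-0.45,0,5],[3.8,-0.05,19.9,0,-0.45,0,5],[3.8,-0.05,19.9,0,-0.45,0,5],[3.8,-0.05,19.9,0,-0.45,0,5]]}}

```text
clock: 61.65
ee_pos: [0.5399, 0.3738, 0.1486]
ee_rot: [0.159, 0.683, 0.696, -0.153]
wrist_force: [-0.1, -0.0, 0.3]
gripper_width: 0.0497
finger_force: 0.0
```

Request:
{"fn": "carry_out", "kwargs": {"series": [[0,-0.1,0,0,0,0,3],[0,-0.1,0,0,0,0,1],[0,-0.1,0,0,0,0,1],[0,-0.1,0,0,0,0,1],[0,-0.1,0,0,0,0,1],[0,-0.1,0,0,0,0,1],[0,-0.1,0,0,0,0,1],[0,-0.1,0,0,0,0,1]]}}

```text
clock: 62.65
ee_pos: [0.5383, 0.3738, 0.1485]
ee_rot: [0.159, 0.683, 0.696, -0.153]
wrist_force: [-1.2, 2.2, 5.9]
gripper_width: 0.0131
finger_force: 41.3
```

```bash
python3 arc.py .047,.45; python3 m9.py | grep -E "scene|side"
```

```text
TCP rel axle [-0.    0.02  0.04] ang 0.464 r 0.0487 tool tilt 0.445 t 62.65 w 0.013137292554024651 F [-1.24  2.21  5.94] q [ 0.75  0.65  1.29 -0.33  1.51  0.8 ]
r 0.047 a 0.45: [-0.07, 0.08, 0.17] [0.003, -0.005, -0.001]
scene post 1 34 y [-0.0107  0.0154] mid 0.0023522857170339842 x 0.0284757752580541
scene stud end 18 [ 0.0008 -0.0056  0.1917] [-0.0097 -0.0012] 0.19818627497274965
scene guard y [-0.0952  0.1004]
side post -1 31 y [-0.0111  0.0127] mid 0.0008249942533284987 x -0.03137810456650383
side guard y [-0.0877  0.1021]
```

Request:
{"fn": "carry_out", "kwargs": {"series": [[0.2,0,0.01,0,-0.04,0,1],[0.4,0,0.02,0,-0.085,0,1],[0.4,0,0.02,0,-0.085,0,1],[0.4,0,0.02,0,-0.085,0,1],[0.4,0,0.02,0,-0.085,0,1],[0.4,0,0.02,0,-0.085,0,1],[0.4,0,0.02,0,-0.085,0,1],[0.4,0,0.02,0,-0.085,0,1]]}}

```text
clock: 64.1
ee_pos: [0.5382, 0.3776, 0.1465]
ee_rot: [0.189, 0.675, 0.689, -0.183]
wrist_force: [-1.5, 3.8, 7.7]
gripper_width: 0.0129
finger_force: 41.7
```

Request:
{"fn": "carry_out", "kwargs": {"series": [[0,0,0,0,0,0,2],[0,0,0,0,0,0,3],[0,0,0,0,0,0,5],[0,0,-2,0,0,0,5],[0,0,-6,0,0,0,5],[0,0,-10,0,0,0,5],[-2,0,-15,0,0.2,0,5],[-6,0,-19,0,0.4,0,5]]}}

```text
clock: 65.1
ee_pos: [0.5368, 0.4232, 0.3394]
ee_rot: [0.055, 0.697, 0.713, -0.053]
wrist_force: [0.8, -1.0, 0.7]
gripper_width: 0.0503
finger_force: 0.0
```

Request:
{"fn": "carry_out", "kwargs": {"series": [[-3,0,0.3,0,0.08,0,5],[-6,0,0.6,0,0.13,0,5],[-9,0,1.0,0,0.13,0,5],[-9,0,1.0,0,0.13,0,5],[-9,0,1.0,0,0.13,0,5],[-9,0,1.0,0,0.13,0,5],[-9,0,1.0,0,0.13,0,5],[-9,0,1.0,0,0.13,0,5]]}}

```text
clock: 66.1
ee_pos: [0.5386, 0.3312, 0.3434]
ee_rot: [0.01, 0.7, 0.714, -0.009]
wrist_force: [-0.2, -1.0, -1.0]
gripper_width: 0.0502
finger_force: 0.0
```

```bash
python3 m9.py; python3 arc.py .15,.45 .047,.45
```

```text
58 [0.5386 0.3312 0.3434]
wrist post -1 146 y [-0.012   0.0132] mid 0.0005839603661731991 x -0.02805557283534195
wrist post 1 138 y [-0.0121  0.0133] mid 0.0006141533481683632 x 0.028666397890133
wrist stud end 106 [0.0003 0.0016 0.1925] [-0.0034  0.0059] 0.1944899793493418
wrist guard y [-0.0975  0.0987]
gear_axle 0.7 [0.5372 0.3556 0.105 ]
gear_stud 0.96 [0.5403 0.3527 0.193 ]
scene post 1 34 y [-0.011   0.0153] mid 0.0021221632754659945 x 0.028743754102528357
scene stud end 21 [0.     0.0007 0.191 ] [-0.0088  0.0065] 0.19753699794822088
scene guard y [-0.0957  0.0999]
side post -1 39 y [-0.0108  0.0149] mid 0.002010415604141877 x -0.030331784303282372
side post 1 36 y [-0.0086  0.0168] mid 0.004064958932470393 x 0.027305941898999417
side stud end 28 [-0.0025  0.0037  0.1903] [-0.0005  0.0076] 0.19471435605565168
side guard y [-0.0963  0.1019]
TCP rel axle [-0.   -0.02  0.24] ang -0.089 r 0.2397 tool tilt 0.027 t 66.55 w 0.0502068845876399 F [0.22 0.4  0.07] q [ 0.54  0.38  1.2  -0.02  1.58  0.53]
r 0.150 a 0.45: [8.93, 0.1, 10.13] [0.002, -0.423, -0.001]
r 0.047 a 0.45: [4.71, 0.08, 19.52] [0.002, -0.423, -0.001]
```

The stud is within about 1° of upright. Final check of everything.

Run:
```python
from m6 import *
f=grab_frame("scene"); cv2.imwrite("pics/final.png",f["image"]); plates(f,None)
g=grab_frame("side"); plates(g,None)
for x in (f,g):
    k=regions_of("coin_box",x)
    if k: c=cloud(x,k[0]["pixels"]); print("box",k[0]["conf"],np.percentile(c,[2,50,98],axis=0).round(3).tolist())
```

```text
plate 0.77 [285. 257.] ctr 0.6314 0.0347 yaw -2.841 size 0.034 0.058 z [0.0107 0.0149 0.0344]
plate 0.7 [313. 258.] ctr 0.6403 0.1113 yaw -3.094 size 0.033 0.061 z [0.0105 0.0148 0.0343]
plate 0.6 [256. 261.] ctr 0.6133 -0.0464 yaw -0.170 size 0.014 0.035 z [0.0101 0.0146 0.034 ]
plate 0.72 [274. 216.] ctr 0.6118 -0.0433 yaw -0.188 size 0.021 0.034 z [0.0051 0.0114 0.0302]
plate 0.66 [257. 238.] ctr 0.6227 0.0345 yaw 3.033 size 0.019 0.036 z [0.0067 0.0118 0.0315]
plate 0.47 [244. 260.] ctr 0.6271 0.1115 yaw 2.984 size 0.020 0.027 z [0.0075 0.0129 0.0302]
box 0.96 [[0.539, -0.358, 0.074], [0.573, -0.309, 0.1], [0.614, -0.26, 0.204]]
box 0.74 [[0.537, -0.354, 0.071], [0.558, -0.263, 0.093], [0.597, -0.256, 0.123]]
```

View pics/final.png

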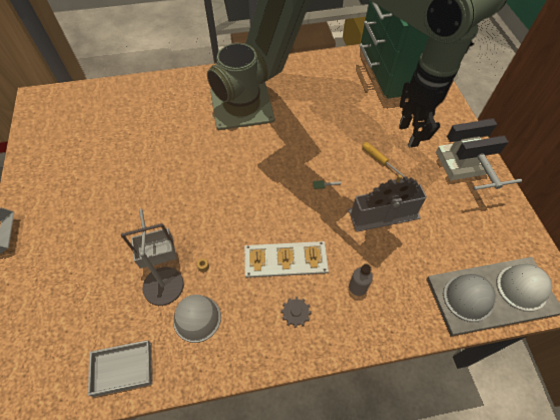

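The picture shows the box hanging at (152,245), the three plates in their pockets with tongues to +x, and the bystanders untouched.

```bash
python3 -c "from bench import *; print(hand_in())"
```

```text
the job is handed in; nothing more can be done
None
```

I handed the job in: the coin box hangs on the hook near the middle of its bar, all three faceplates sit flat in their pockets, the gear's stud measured within about 1° of straight up, and the bystanders look undisturbed in the final picture.

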